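# Build a heel stack on the cobbler's pin jig

### The job

Set up the heel jig: crank the handwheel until the gauge's pointer stands at the long scale line, and slide the tip of the steel pin along the plate's centre line until it drops into the blind hole, fully home. Then thread all the loose leather heel lifts flat onto the pin, straight edges towards and parallel to the gauge, and finally set the steel collar weight over the pin on top of the stack. Leave everything else on the bench where it is.

Things in the scene. Friction and masses are not known exactly. Their poses are not given: they have to be found in the camera images.
- bed: fixed green cast base of the heel jig, 12 mm thick, flat on the bench. Origin on the bench surface. x runs across the jig, y along the gauge's travel, from the steel plate (-y) to the handwheel (+y). The gauge is a wall across the jig, 120 mm wide in x, 76 mm high; its face stands at bed y = -50 mm once set. The scale bar, 30 mm high, lies at bed x = -90 to -68 mm
- line (a point): mid-point of the search line, on the top face of the steel plate, 34 mm above the bench, at bed x = 0, y = -80 mm; axes as the bed's. The plate (125 mm in x, 74 mm in y, 22 mm thick) is clamped at a different x each time. On its long centre line (through here along x) is one unmarked round blind hole 19 mm wide, 18 mm deep, slightly chamfered, between 40 mm before and 40 mm beyond this point
- wheel_axis (a point): point on the upright axis of the handwheel, on the green gearbox at bed x = 0, y = +100 mm, at the height of the grip's middle (112 mm above the bench). The wheel is 116 mm across, its top face 80 mm above the bench
- handle (a point): middle of the wheel's upright black crank grip, a freely spinning cylinder 18 mm thick and 48 mm tall (82 to 130 mm above the bench), 50 mm from the wheel's axis; this point is 112 mm above the bench. Pinch it from above and carry it round the axis; turning needs about 2 to 4 N
- handwheel (a joint): wheel angle in rad; grows when turned clockwise seen from above. One clockwise turn advances the gauge 16 mm towards the plate (bed -y). It stays where it is left
- gauge_slide (a joint): travel of the gauge in m, growing towards the plate (bed -y); the long scale mark is at 0.050. It starts between 0.004 and 0.026
- pointer (a point): tip of the gauge's pointer, level with the gauge's face, over the scale bar (30 mm above the bench)
- mark (a point): the long line across the aluminium scale bar on the robot's side of the jig, the one nearest the plate's centre line (the other lines are short); the gauge is set when the pointer stands at it. Its axes are the bed's
- pin: loose plain steel locating pin, 16 mm thick and 78 mm long with a small chamfer at the foot, starting upright in a fixed wooden stand (64 x 64 x 40 mm), 54 mm of it standing out. Origin: centre of its foot; z along the pin, up. Weighs about 0.12 kg. Fully home in the plate it stands 60 mm above the plate
- collar: loose round dark steel collar weight, 50 mm across, 40 mm high, with a 24 mm wide bore right through, standing on the bench; about 0.55 kg. Origin: centre of its underside
- lift1: loose D-shaped brown leather heel lift, 12 mm thick, flat on the bench, about 35 g; may be absent (None). Origin: centre of its 22 mm through-hole, at the underside. Straight edge (60 mm wide) on its +y side, 24 mm from the origin; rounded end on its -y side, 34 mm away. Sides x = +-30 mm are parallel for y = -24 to +24: grasp across them, closing along x
- edge1 (a point): middle of the straight edge of lift1, half way up its thickness (None if absent)
- lift2: loose D-shaped brown leather heel lift, 12 mm thick, flat on the bench, about 35 g; may be absent (None). Origin: centre of its 22 mm through-hole, at the underside. Straight edge (60 mm wide) on its +y side, 24 mm from the origin; rounded end on its -y side, 34 mm away. Sides x = +-30 mm are parallel for y = -24 to +24: grasp across them, closing along x
- edge2 (a point): middle of the straight edge of lift2, half way up its thickness (None if absent)
- lift3: loose D-shaped brown leather heel lift, 12 mm thick, flat on the bench, about 35 g; may be absent (None). Origin: centre of its 22 mm through-hole, at the underside. Straight edge (60 mm wide) on its +y side, 24 mm from the origin; rounded end on its -y side, 34 mm away. Sides x = +-30 mm are parallel for y = -24 to +24: grasp across them, closing along x
- edge3 (a point): middle of the straight edge of lift3, half way up its thickness (None if absent)
- lift4: loose D-shaped brown leather heel lift, 12 mm thick, flat on the bench, about 35 g; may be absent (None). Origin: centre of its 22 mm through-hole, at the underside. Straight edge (60 mm wide) on its +y side, 24 mm from the origin; rounded end on its -y side, 34 mm away. Sides x = +-30 mm are parallel for y = -24 to +24: grasp across them, closing along x
- edge4 (a point): middle of the straight edge of lift4, half way up its thickness (None if absent)
- glue: white glue bottle 60 mm across, 150 mm tall; bystander, leave alone
- tin: flat polish tin 72 mm across, 40 mm tall; bystander, leave alone
- hammer: hammer, 240 mm long, lying; bystander, leave alone
- brush: brush, 170 mm long, lying; bystander, leave alone
- driver: screwdriver, 190 mm long, lying; bystander, leave alone
- pad: black rubber pad without a hole, 70 x 60 x 10 mm, not part of the job; bystander, leave alone
Things that resemble listed ones, but are neither listed nor needed, are in the scene too. Leave any green look-alike of the lift4 alone. Leave any turquoise look-alike of the lift2 alone.

How it is judged:
By the outcome, as a careful person would: the job done as asked, in the order asked, and still so for the second after the job is handed in, with the robot touching nothing.
Of lift1, lift2, lift3, lift4 only 2 to 4 are there at a start; the rules pass over those that are not, and their reading is None.
At some moment in a run one of lift1, lift2, lift3, lift4 may be knocked a few centimetres aside while the robot is not near it.
It also fails if it takes over 210 s, if anything falls off the work surface, if the arm or the gripper's body presses on something with over 40 N, if the wrist force passes 120 N, or if a joint passes its speed limit or range.

### The arm

A 7-joint arm with a two-finger parallel gripper is mounted at the origin on the work surface. World frame = base frame: x ahead of the robot, y to its left, z up, the work surface at z = 0. Lengths are in m, angles in rad, forces in N, time in s.
With the tool pointing down it reaches from about 0.425 to 0.875 m from the base axis. Payload 4.7 kg.
Tool frame: the origin (TCP) lies on the centre line of the jaws, within the pads' length; the fingertips stand 25 mm ahead of it and the grasp point (between the pads) lies 6 mm ahead of it (arm.nose_length is the distance from the TCP to the fingertips, in m); z points along the fingers, y is the line along which they close (so a half turn about z gives the same grasp; the last joint's range is limited). The gripper opens to 87 mm and grips with 3 to 60 N. Pads are 19 mm wide; open, the fingers measure 117 mm over their backs; the gripper's body (75 mm by 190 mm) begins 51 mm behind the grasp point.
Start: joints at [1.231, 0.321, -0.07, 1.45, 0.023, 1.371, -0.057], TCP at [0.225, -0.61, 0.248] pointing down, gripper open.
Joint ranges: [-2.86, 2.86], [-0.3, 2.09], [-1.38, 1.24], [0.06, 2.45], [-1.56, 4.7], [0.09, 2.05], [-2.69, 2.69]. Speed limits (rad/s): [2.57, 2.57, 3.14, 3.14, 3.14, 3.14, 3.14].

### API

Orientations are given as [roll, pitch, yaw] about the fixed x, y, z axes, in that order (R = Rz(yaw) Ry(pitch) Rx(roll)).
In Python, from station import sensors, cams, ticket, arm gives the robot as it stands. The module is installed in compiled form; this text tells all that it offers.
- The arm moves only by the tool carry_out, never from a script. Its argument "steps" is a list of rows, each a list of 5 numbers: the shift along the tool's x, y, z as a fraction of full scale, then the turn about the tool's z as a fraction of full scale, then the opening, from -1 (shut) to 1 (fully open). A call has 1 to 20 rows; each row shifts and turns the commanded pose from where the row before left it, along the tool's axes as they then stand; what a row does not reach is not made up. Full scale, the value 1, is 3 cm for a shift and 6 degrees for a turn. A row lasts 1/12 s, in which the tool goes at most 41.7 mm and 7.16 degrees, less where a joint would pass 70% of its speed; a pose out of reach is approached as far as the arm can. A call with a number of a shift or a turn outside -1 to 1 is refused whole. A call with a gripper value outside its range is refused whole. The fingers move at their own pace and stop on an object; "squeeze" is the grip in N (left out, the last holds). Time passes only in rows, so rows that do not move let the fingers close. It gives the time, the measured TCP pose, the force, the opening and the grip force at its end, in the units of the state.
- sensors.state(): the state, without advancing time (a new reading comes with each control period).
- cams.read_camera(name): name is "side" or "top" or "wrist"; returns the picture (480x640x3 uint8, blue, green, red); there is no depth.
- cams.camera_model(name): a dict with "intrinsics" (3x3 intrinsics, pixels), "eye" and "rotation" of the camera in the world. Camera axes: x right, y down, z forward; pixel columns grow to the right and rows downward; lengths in m; the calibration is good to about 2 mm. A picture is of the moment at which its call begins: read the wrist's pose just before it. camera_model takes no time and is no camera call; for the wrist camera it gives the pose at the moment of the call.
- ticket.finish_job(): hands the job in; it is judged then, once.
The state is a dict: "time": time; "joints": joint angles; "dq": joint speeds; "tau": joint torques, N m; "position": TCP position; "ee_rot": TCP orientation; "wrist_force": force on the tool from outside, world axes, zero at the start; "torque": the same for the moment, N m; "opening": finger opening in m; "grasp_force": force on a finger pad.
Only numpy, scipy, OpenCV 4.12 (cv2) and the standard library are available. Lean on these libraries where they do the work, as an engineer would, in place of code of your own. Each camera call takes 0.05 s, during which the arm holds its last target. There are 200 camera calls.

## Working session

There is one attempt and no reset: what is moved stays moved. The work goes in short steps, Python scripts to look and compute and a tool call to move; the robot and the scene stay as the last step left them, time stands still between calls to the robot, and variables do not carry over. Pictures are saved under pics/ and viewed, at most 14 in all, crops included, and the job is handed in when it is done.

Besides the shell and the picture viewer there is one more tool, called as name(argument=value, ...), one argument or row to a line, values as JSON. carry_out: Moves the arm, as the interface text tells. Its arguments: {"type":"object","properties":{"steps":{"type":"array","items":{"type":"array","items":{"type":"number"}}},"squeeze":{"type":"number"}},"required":["steps"]}

```bash
mkdir -p pics; cat > h.py <<'E'
import numpy as np, cv2
from station import sensors, cams, ticket, arm
def ray(m,uv):
    K=np.array(m["intrinsics"]);R=np.array(m["rotation"])
    d=R@np.linalg.solve(K,np.array([uv[0],uv[1],1.0]));return np.array(m["eye"]),d
def onz(m,uv,z):
    e,d=ray(m,uv);return e+d*(z-e[2])/d[2]
def proj(m,p):
    c=np.array(m["rotation"]).T@(np.array(p)-np.array(m["eye"]));q=np.array(m["intrinsics"])@c;return q[:2]/q[2]
def snap(n,f):
    m=cams.camera_model(n);im=cams.read_camera(n);cv2.imwrite(f"pics/{f}.png",im);return m,im
E
python3 - <<'E'
from h import *
for n in("top","side"):
    m,im=snap(n,n+"0");print(n,np.round(m["eye"],3).tolist(),np.round(m["rotation"],3).tolist(),np.round(m["intrinsics"],1).tolist())
s=sensors.state();print({k:np.round(v,3).tolist() for k,v in s.items()}, arm.nose_length)
E
```

```text
top [0.452, 0.007, 1.3] [-3.089, -0.004, -1.574] [[490.1, 0.0, 321.6], [0.0, 490.1, 236.4], [0.0, 0.0, 1.0]]
side [0.114, 0.724, 0.744] [-2.228, 0.005, -2.664] [[469.0, 0.0, 323.7], [0.0, 469.0, 239.4], [0.0, 0.0, 1.0]]
{'time': 0.1, 'joints': [1.231, 0.322, -0.07, 1.452, 0.023, 1.371, -0.057], 'dq': [-0.001, -0.002, -0.001, -0.005, 0.001, 0.0, -0.001], 'tau': [0.0, -49.257, -0.406, -31.34, -0.064, 0.04, 0.0], 'position': [0.225, -0.609, 0.247], 'ee_rot': [-3.14, 0.0, 0.354], 'wrist_force': [0.313, 0.428, 0.134], 'torque': [0.024, 0.016, 0.007], 'grasp_force': 0.0, 'opening': 0.087} 0.025
```

View pics/top0.png

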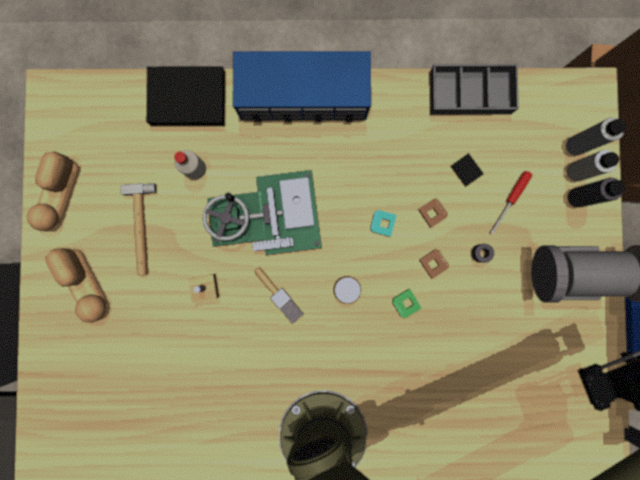

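View pics/side0.png

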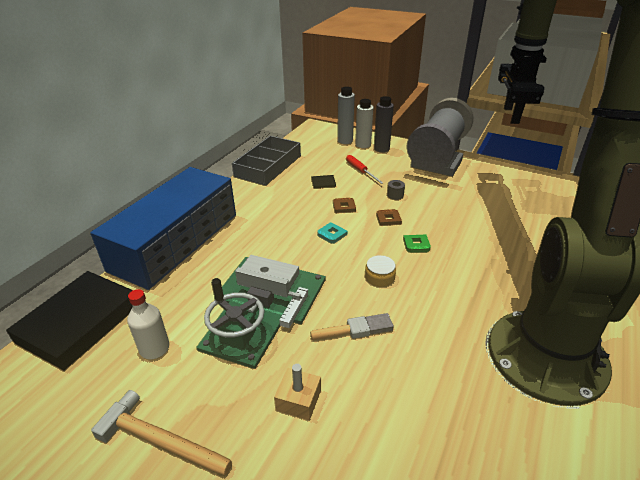

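The "rotation" is roll-pitch-yaw. Two brown lifts appear at top-view pixels (433,212) and (433,263). The collar is at (483,253), the wheel at (227,218) with its grip at about (230,198), the plate at (297,203), and the pin stand at (203,289). I'll zoom in on these and measure.

```bash
cat > h.py <<'E'
import numpy as np, cv2
from scipy.spatial.transform import Rotation as Rn
from station import sensors, cams, ticket, arm
def Rm(m): return Rn.from_euler('xyz',m["rotation"]).as_matrix()
def ray(m,uv):
    return np.array(m["eye"]),Rm(m)@np.linalg.solve(np.array(m["intrinsics"]),np.array([uv[0],uv[1],1.0]))
def onz(m,uv,z):
    e,d=ray(m,uv);return e+d*(z-e[2])/d[2]
def proj(m,p):
    q=np.array(m["intrinsics"])@Rm(m).T@(np.array(p)-np.array(m["eye"]));return q[:2]/q[2]
def snap(n,f):
    m=cams.camera_model(n);im=cams.read_camera(n);cv2.imwrite(f"pics/{f}.png",im);return m,im
def blobs(mask,amin=30):
    c,_=cv2.findContours(mask.astype(np.uint8),cv2.RETR_EXTERNAL,cv2.CHAIN_APPROX_NONE)
    return sorted([k for k in c if cv2.contourArea(k)>amin],key=cv2.contourArea,reverse=True)
def hsv(im): return cv2.cvtColor(im,cv2.COLOR_BGR2HSV).astype(int)
def go(p,yaw=None):
    "shift in tool units (3 cm) and turn in 6 deg units from the measured pose"
    s=sensors.state();r=s["ee_rot"];R=Rn.from_euler('xyz',r).as_matrix()
    d=R.T@(np.array(p)-s["position"])/0.03
    t=0 if yaw is None else -(((yaw-r[2]+np.pi/2)%np.pi)-np.pi/2)/np.radians(6)
    print("pos",np.round(s["position"],4),"rpy",np.round(r,3),"shift",np.round(d,2),"turn",round(t,2))
E
python3 - <<'E'
from h import *
m=cams.camera_model("top");im=cv2.imread("pics/top0.png");H=hsv(im)
br=(H[...,0]<15)&(H[...,1]>100)&(H[...,2]<190)&(H[...,2]>50)
for c in blobs(br,100):
    r=cv2.minAreaRect(c)
    if r[1][0]<60: print("brown",np.round(r[0]),np.round(r[1]),r[2],cv2.contourArea(c),np.round(onz(m,r[0],.012),3))
for n,uv,z in(("grip",(229,196),.13),("wheel",(226,218),.08),("plate",(297,203),.034),("pin",(201,289),.094),("collar",(483,253),.04),("hole?",(296,198),.034),("pad",(467,169),.01),("glue",(187,160),.075)):
    print(n,np.round(onz(m,uv,z),3))
a=cv2.resize(im[160:320,180:340],None,fx=3.7,fy=3.7,interpolation=cv2.INTER_CUBIC)
cv2.imwrite("pics/c0.png",a)
E
```

```text
brown [433. 212.] [21. 21.] 56.3099365234375 404.5 [ 0.583 -0.293  0.012]
brown [434. 263.] [22. 21.] 56.3099365234375 396.5 [ 0.448 -0.293  0.012]
brown [519. 187.] [10. 37.] 31.607501983642578 310.5 [ 0.649 -0.523  0.012]
brown [598.  51.] [17. 31.] 48.179832458496094 248.5 [ 1.016 -0.743  0.012]
brown [ 75. 263.] [43. 21.] 54.782405853271484 164.0 [0.452 0.647 0.012]
brown [ 56. 181.] [15. 23.] 32.0053825378418 124.0 [0.669 0.703 0.012]
brown [180. 157.] [13. 11.] 45.0 104.5 [0.731 0.377 0.012]
grip [0.611 0.224 0.13 ]
wheel [0.563 0.24  0.08 ]
plate [0.605 0.065 0.034]
pin [0.387 0.298 0.094]
collar [ 0.474 -0.413  0.04 ]
hole? [0.618 0.068 0.034]
pad [ 0.698 -0.385  0.01 ]
glue [0.71  0.341 0.075]
```

View pics/c0.png

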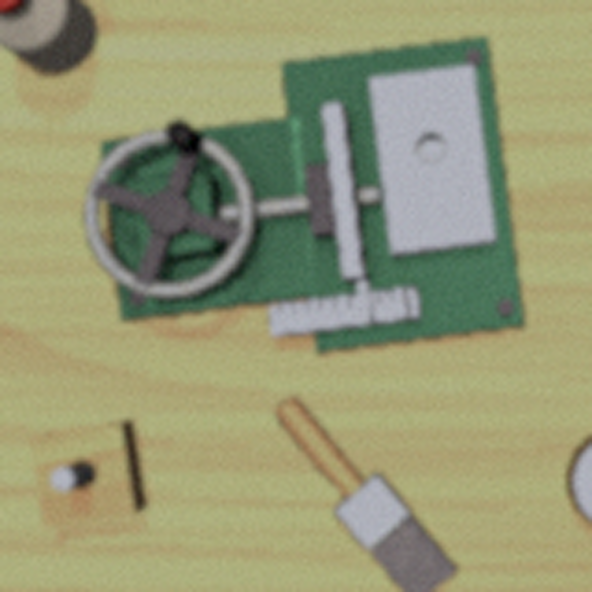

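The zoomed view shows the hole in the plate at crop (432,148), and the bed is turned about 0.115 rad. I'll start moving, looking at the lifts on the way.

```bash
python3 - <<'E'
from h import *
go([.50,-.29,.30],.115)
E
```

```text
pos [ 0.225  -0.6093  0.2466] rpy [-3.14   0.     0.354] shift [12.29 -6.81 -1.77] turn 2.28
```

carry_out(
  steps=[
    [0.94, -0.52, -0.14, 0, 1],
    [0.94, -0.52, -0.14, 0, 1],
    [0.94, -0.52, -0.14, 0, 1],
    [0.94, -0.52, -0.14, 0, 1],
    [0.94, -0.52, -0.14, 0, 1],
    [0.94, -0.52, -0.14, 0, 1],
    [0.94, -0.52, -0.14, 0, 1],
    [0.94, -0.52, -0.14, 0, 1],
    [0.94, -0.52, -0.14, 0, 1],
    [0.94, -0.52, -0.14, 0, 1],
    [0.94, -0.52, -0.14, 0, 1],
    [0.94, -0.52, -0.14, 0, 1],
    [0.94, -0.52, -0.14, 0, 1],
    [0, 0, 0, 0.76, 1],
    [0, 0, 0, 0.76, 1],
    [0, 0, 0, 0.76, 1],
    [0, 0, 0, 0, 1],
    [0, 0, 0, 0, 1],
  ],
)

```text
time: 1.6
position: [0.4986, -0.2924, 0.3017]
ee_rot: [-3.141, 0.001, 0.117]
wrist_force: [-0.1, 0.2, 0.1]
opening: 0.0873
grasp_force: 0.0
```

```bash
python3 - <<'E'
from h import *
m,im=snap("wrist","w1");print(m)
m2,im2=snap("top","t1")
go([.585,.19,.30],.115)
E
```

```text
{'intrinsics': array([[403.5197794 ,   0.        , 315.72207271],
       [  0.        , 403.5197794 , 243.96436841],
       [  0.        ,   0.        ,   1.        ]]), 'eye': array([ 0.56984904, -0.28419882,  0.43799383]), 'rotation': array([ 2.87770610e+00,  7.30501271e-04, -1.45351529e+00])}
pos [ 0.4986 -0.2926  0.3019] rpy [-3.141  0.     0.117] shift [  4.73 -15.64   0.07] turn 0.02
```

View pics/w1.png

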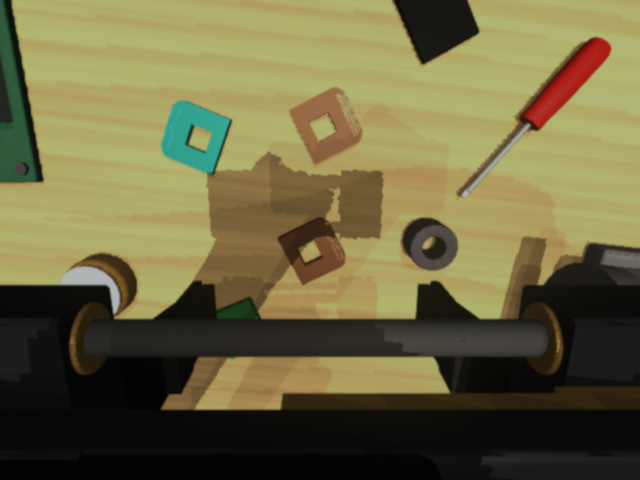

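The wrist view shows brown lifts at (325,125) and (312,250), and the collar at (430,244). The turquoise and green look-alikes are also in view. Next I'll go to the jig.

carry_out(
  steps=[
    [0.25, -0.97, 0, 0, 1],
    [0.25, -0.97, 0, 0, 1],
    [0.25, -0.97, 0, 0, 1],
    [0.25, -0.97, 0, 0, 1],
    [0.25, -0.97, 0, 0, 1],
    [0.25, -0.97, 0, 0, 1],
    [0.25, -0.97, 0, 0, 1],
    [0.25, -0.97, 0, 0, 1],
    [0.25, -0.97, 0, 0, 1],
    [0.25, -0.97, 0, 0, 1],
    [0.25, -0.97, 0, 0, 1],
    [0.25, -0.97, 0, 0, 1],
    [0.0, -0.8, 0, 0, 1],
    [0, 0, 0, 0, 1],
    [0, 0, 0, 0, 1],
  ],
)

```text
time: 2.95
position: [0.545, 0.0903, 0.3022]
ee_rot: [-3.141, -0.0, 0.12]
wrist_force: [-0.4, -1.0, -0.2]
opening: 0.0871
grasp_force: 0.0
```

```bash
python3 - <<'E'
from h import *
m,im=snap("wrist","w2");import json
json.dump({k:np.array(v).tolist() for k,v in m.items()},open("w2.json","w"))
E
```

```text
(no output)
```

View pics/w2.png

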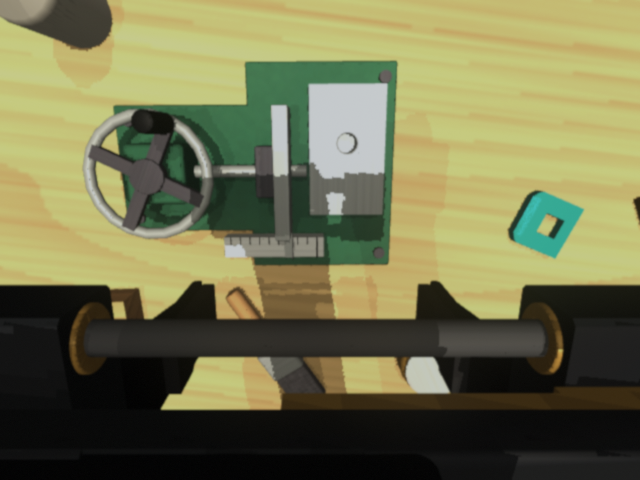

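The wrist view shows the plate at (308–387, 83–215), the hole at (346,143) and the wheel hub at (148,177). The grip top is near (145,120), and the scale bar with the pointer is near (288,240).

```bash
python3 - <<'E'
from h import *
import json
m=json.load(open("w2.json"));im=cv2.imread("pics/w2.png")
for n,uv,z in(("bedA",(246,62),.012),("bedB",(397,62),.012),("bedC",(388,264),.012),("pl1",(308,83),.034),("pl2",(387,84),.034),("pl3",(383,215),.034),("pl4",(309,214),.034),("hole",(346,143),.034),("hub",(148,177),.08),("griptop",(143,120),.13),("gripbot",(157,122),.082),("wall1",(288,106),.076),("wall2",(290,240),.076)):
    print(n,np.round(onz(m,uv,z),4))
a=cv2.resize(im[215:270,215:335],None,fx=6,fy=6,interpolation=cv2.INTER_CUBIC)
b=cv2.resize(im[95:195,75:225],None,fx=4,fy=4,interpolation=cv2.INTER_CUBIC)
cv2.imwrite("pics/c1.png",np.vstack([a[:,:720],np.hstack([b,np.zeros((400,120,3),np.uint8)])])[:600])
E
```

```text
bedA [0.6765 0.1747 0.012 ]
bedB [0.6941 0.0284 0.012 ]
bedC [0.4887 0.0028 0.012 ]
pl1 [0.6622 0.1118 0.034 ]
pl2 [0.6702 0.0381 0.034 ]
pl3 [0.5464 0.0215 0.034 ]
pl4 [0.5384 0.0965 0.034 ]
hole [0.6124 0.0688 0.034 ]
hub [0.5632 0.2413 0.08  ]
griptop [0.6117 0.2256 0.13  ]
gripbot [0.6108 0.2335 0.082 ]
wall1 [0.6372 0.1252 0.076 ]
wall2 [0.5201 0.1114 0.076 ]
```

View pics/c1.png

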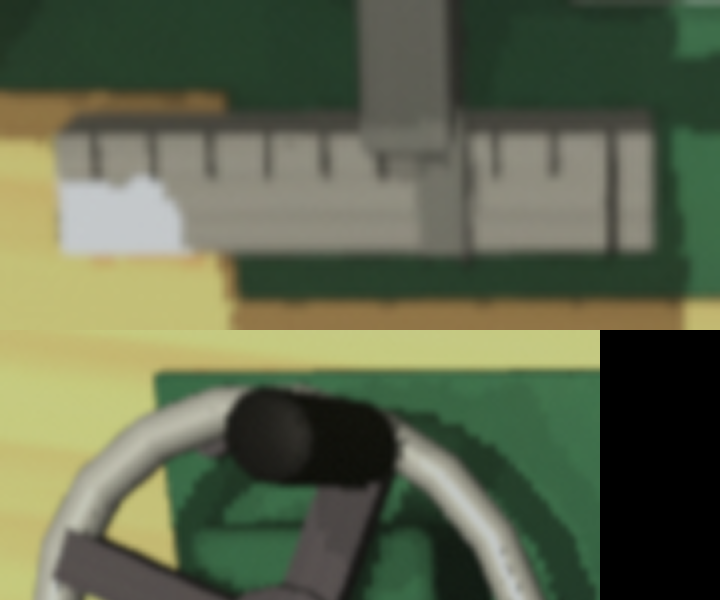

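The scale line pitch is about 10 mm. The pointer stands about 25.7 mm short of the long line, so the wheel needs about 1.6 clockwise turns. I'll move over the grip.

```bash
python3 - <<'E'
from h import *
go([.611,.2265,.20],.121)
E
```

```text
pos [0.5453 0.0883 0.302 ] rpy [3.141 0.    0.116] shift [ 2.71 -4.32  3.4 ] turn -0.04
```

carry_out(
  steps=[
    [0.45, -0.72, 0.4, 0, 1],
    [0.45, -0.72, 0.4, 0, 1],
    [0.45, -0.72, 0.4, 0, 1],
    [0.45, -0.72, 0.4, 0, 1],
    [0.45, -0.72, 0.4, 0, 1],
    [0.45, -0.72, 0.4, 0, 1],
    [0, 0, 0.5, 0, 1],
    [0, 0, 0.5, 0, 1],
    [0, 0, 0, 0, 1],
    [0, 0, 0, 0, 1],
  ],
)

```text
time: 3.83
position: [0.6112, 0.2243, 0.1991]
ee_rot: [3.14, 0.002, 0.113]
wrist_force: [-0.4, -0.8, -0.2]
opening: 0.0869
grasp_force: 0.0
```

```bash
python3 - <<'E'
from h import *
m,im=snap("wrist","w3")
print(proj(m,[.611,.2265,.13]))
go([.611,.2265,.118],.121)
E
```

```text
[311.24804143 272.8547082 ]
pos [0.6117 0.2248 0.2004] rpy [ 3.141 -0.     0.113] shift [-0.02 -0.06  2.75] turn -0.08
```

View pics/w3.png

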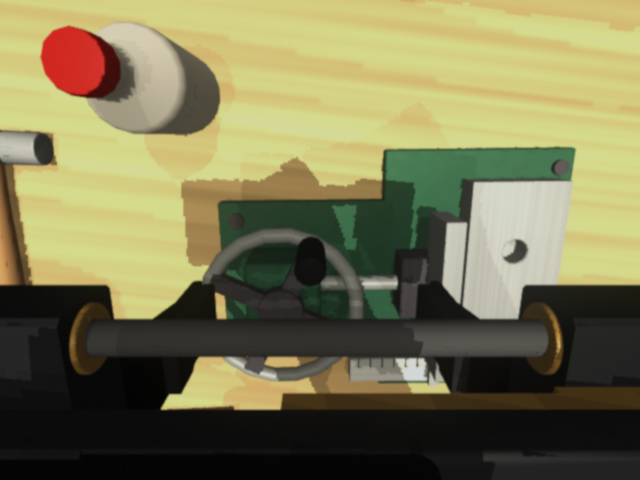

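The grip is centred in the jaws near (311,265), as predicted, so I'll descend and close.

carry_out(
  steps=[
    [0, -0.06, 0.5, -0.08, 1],
    [0, 0, 0.5, 0, 1],
    [0, 0, 0.5, 0, 0.5],
    [0, 0, 0.5, 0, 0.2],
    [0, 0, 0.5, 0, 0.2],
    [0, 0, 0.25, 0, 0],
    [0, 0, 0, 0, -1],
    [0, 0, 0, 0, -1],
    [0, 0, 0, 0, -1],
    [0, 0, 0, 0, -1],
    [0, 0, 0, 0, -1],
    [0, 0, 0, 0, -1],
  ],
  squeeze=20,
)

```text
time: 4.88
position: [0.6111, 0.2286, 0.1184]
ee_rot: [-3.142, -0.001, 0.123]
wrist_force: [-0.4, 0.3, -0.5]
opening: 0.0285
grasp_force: 0.0
```

carry_out(
  steps=[
    [0, 0, 0, 0, -1],
    [0, 0, 0, 0, -1],
    [0, 0, 0, 0, -1],
  ],
)

```text
time: 5.13
position: [0.6109, 0.2282, 0.1179]
ee_rot: [3.141, -0.0, 0.123]
wrist_force: [0.1, -0.4, 1.7]
opening: 0.0173
grasp_force: 20.0
```

```bash
python3 - <<'E'
from h import *
s=sensors.state();p=s["position"];yaw=s["ee_rot"][2];print(p,yaw,s["opening"],s["grasp_force"],s["wrist_force"])
h=np.array([.5632,.2413]);d=p[:2]-h;print(np.hypot(*d),np.degrees(np.arctan2(d[1],d[0])))
a0=np.arctan2(d[1],d[0]);a=a0-np.radians(18*np.arange(21));P=.05*np.c_[np.cos(a),np.sin(a)]
D=np.diff(P,axis=0)/.03
T=np.c_[D@[np.cos(yaw),np.sin(yaw)],D@[np.sin(yaw),-np.cos(yaw)]]
print(np.round(T,2).tolist())
E
```

```text
[0.61094662 0.22818055 0.11792095] 0.12324940138674956 0.017322093844267306 19.983512009494007 [ 0.12324457 -0.38993996  1.69682557]
0.04951625364046253 -15.364125675394183
[[-0.27, 0.44], [-0.4, 0.34], [-0.48, 0.2], [-0.52, 0.04], [-0.51, -0.12], [-0.44, -0.27], [-0.34, -0.4], [-0.2, -0.48], [-0.04, -0.52], [0.12, -0.51], [0.27, -0.44], [0.4, -0.34], [0.48, -0.2], [0.52, -0.04], [0.51, 0.12], [0.44, 0.27], [0.34, 0.4], [0.2, 0.48], [0.04, 0.52], [-0.12, 0.51]]
```

carry_out(
  steps=[
    [-0.27, 0.44, 0, 0, -1],
    [-0.4, 0.34, 0, 0, -1],
    [-0.48, 0.2, 0, 0, -1],
    [-0.52, 0.04, 0, 0, -1],
    [-0.51, -0.12, 0, 0, -1],
    [-0.44, -0.27, 0, 0, -1],
    [-0.34, -0.4, 0, 0, -1],
    [-0.2, -0.48, 0, 0, -1],
    [-0.04, -0.52, 0, 0, -1],
    [0.12, -0.51, 0, 0, -1],
    [0, 0, 0, 0, -1],
  ],
)

```text
time: 6.05
position: [0.5153, 0.2575, 0.1179]
ee_rot: [-3.14, -0.004, 0.126]
wrist_force: [3.4, -0.4, 0.5]
opening: 0.0171
grasp_force: 20.0
```

carry_out(
  steps=[
    [0.27, -0.44, 0, 0, -1],
    [0.4, -0.34, 0, 0, -1],
    [0.48, -0.2, 0, 0, -1],
    [0.52, -0.04, 0, 0, -1],
    [0.51, 0.12, 0, 0, -1],
    [0.44, 0.27, 0, 0, -1],
    [0.34, 0.4, 0, 0, -1],
    [0.2, 0.48, 0, 0, -1],
    [0.04, 0.52, 0, 0, -1],
    [-0.12, 0.51, 0, 0, -1],
    [-0.27, 0.44, 0, 0, -1],
    [-0.4, 0.34, 0, 0, -1],
    [-0.48, 0.2, 0, 0, -1],
    [-0.52, 0.04, 0, 0, -1],
    [-0.51, -0.12, 0, 0, -1],
    [-0.44, -0.27, 0, 0, -1],
    [-0.34, -0.4, 0, 0, -1],
    [-0.2, -0.48, 0, 0, -1],
    [-0.04, -0.52, 0, 0, -1],
    [0.12, -0.51, 0, 0, -1],
  ],
)

```text
time: 7.72
position: [0.514, 0.2521, 0.1178]
ee_rot: [3.137, 0.001, 0.121]
wrist_force: [-1.4, -2.5, 3.3]
opening: 0.0174
grasp_force: 20.0
```

carry_out(
  steps=[
    [0, 0, 0, 0, -1],
    [0, 0, 0, 0, -1],
  ],
)

```text
time: 7.88
position: [0.5147, 0.2549, 0.1179]
ee_rot: [-3.141, -0.001, 0.124]
wrist_force: [0.0, 2.5, 1.8]
opening: 0.017
grasp_force: 20.0
```

```bash
python3 - <<'E'
from h import *
m,im=snap("wrist","w4")
q=proj(m,[.49,.07,.03]);print(q)
a=cv2.resize(im[240:440,330:530],None,fx=3,fy=3,interpolation=cv2.INTER_CUBIC)
cv2.imwrite("pics/c2.png",a)
E
```

```text
[610.26519313 336.31437878]
```

View pics/c2.png

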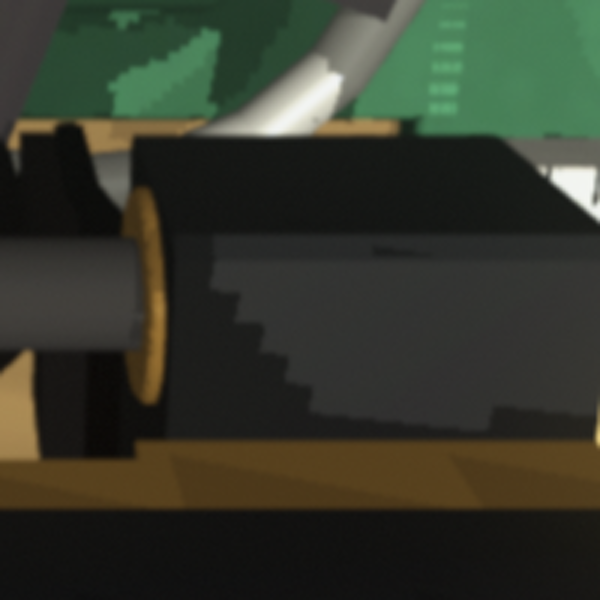

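The gripper body hides the scale here. I'll add the estimated remaining turn, let go and look from above.

carry_out(
  steps=[
    [0.27, -0.44, 0, 0, -1],
    [0.4, -0.34, 0, 0, -1],
    [0, 0, 0, 0, -1],
    [0, 0, 0, 0, -1],
    [0, 0, 0, 0, -1],
    [0, 0, 0, 0, 0],
    [0, 0, 0, 0, 0],
    [0, 0, 0, 0, 0],
    [0, 0, -0.7, 0, 0],
    [0, 0, -0.9, 0, 0],
    [0, 0, -0.9, 0, 0],
    [0, 0.8, -0.9, 0, 0],
    [-0.5, 0.9, -0.9, 0, 0],
    [-0.5, 0.9, 0, 0, 0],
    [-0.5, 0.9, 0, 0, 0],
    [-0.5, 0.5, 0, 0, 0],
    [0, 0, 0, 0, 0],
    [0, 0, 0, 0, 0],
    [0, 0, 0, 0, 0],
  ],
)

```text
time: 9.52
position: [0.4867, 0.154, 0.2465]
ee_rot: [3.141, -0.0, 0.123]
wrist_force: [0.2, 0.1, 0.7]
opening: 0.0434
grasp_force: 0.0
```

```bash
python3 - <<'E'
from h import *
import json
m,im=snap("wrist","w5");json.dump({k:np.array(v).tolist() for k,v in m.items()},open("w5.json","w"))
c=np.array([.489,.076,.03]);q=proj(m,c).astype(int);print(q,m["eye"])
x0,y0=max(q[0]-70,0),max(q[1]-50,0)
print(x0,y0)
a=cv2.resize(im[y0:y0+100,x0:x0+133],None,fx=6,fy=6,interpolation=cv2.INTER_CUBIC)
cv2.imwrite("pics/c3.png",a[:600,:800])
E
```

```text
[402 226] [0.55780571 0.16277308 0.38289379]
332 176
```

View pics/c3.png

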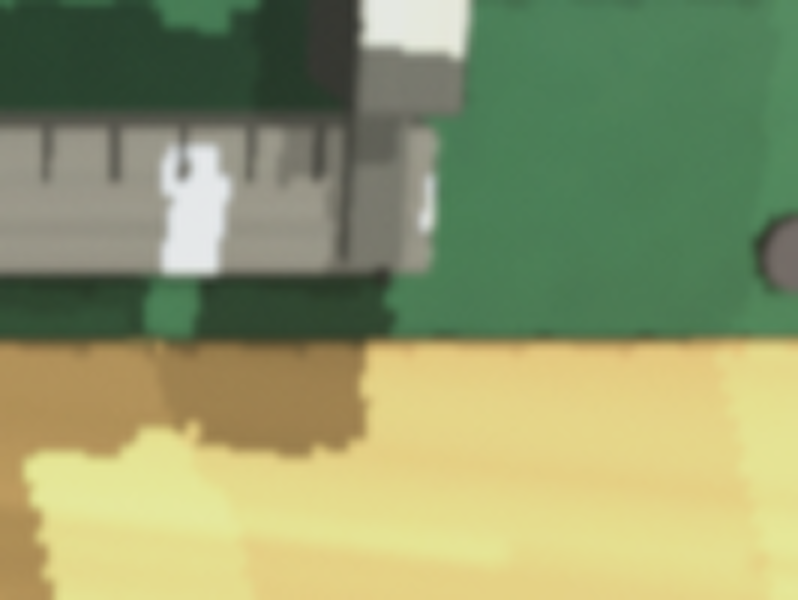

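The pointer now spans crop x 350–405, and the long line is extrapolated to about 387. I'll look from straight above the pointer and closer in to remove parallax.

carry_out(
  steps=[
    [0, 0.8, 0.9, 0, 0],
    [0, 0.8, 0.9, 0, 0],
    [0, 0.75, 0.9, 0, 0],
    [0, 0, 0.3, 0, 0],
    [0, 0, 0, 0, 0],
    [0, 0, 0, 0, 0],
  ],
)

```text
time: 10.07
position: [0.4953, 0.086, 0.1564]
ee_rot: [-3.14, 0.001, 0.125]
wrist_force: [0.7, 0.1, 0.2]
opening: 0.0436
grasp_force: 0.0
```

```bash
python3 - <<'E'
from h import *
import json
m,im=snap("wrist","w6");json.dump({k:np.array(v).tolist() for k,v in m.items()},open("w6.json","w"))
c=np.array([.489,.082,.03]);q=proj(m,c).astype(int);print(q,m["eye"])
x0,y0=max(q[0]-70,0),max(q[1]-50,0)
print(x0,y0)
a=cv2.resize(im[y0:y0+100,x0:x0+133],None,fx=6,fy=6,interpolation=cv2.INTER_CUBIC)
cv2.imwrite("pics/c4.png",a[:600,:800])
E
```

```text
[320 254] [0.56653264 0.09456254 0.29262516]
250 204
```

View pics/c4.png

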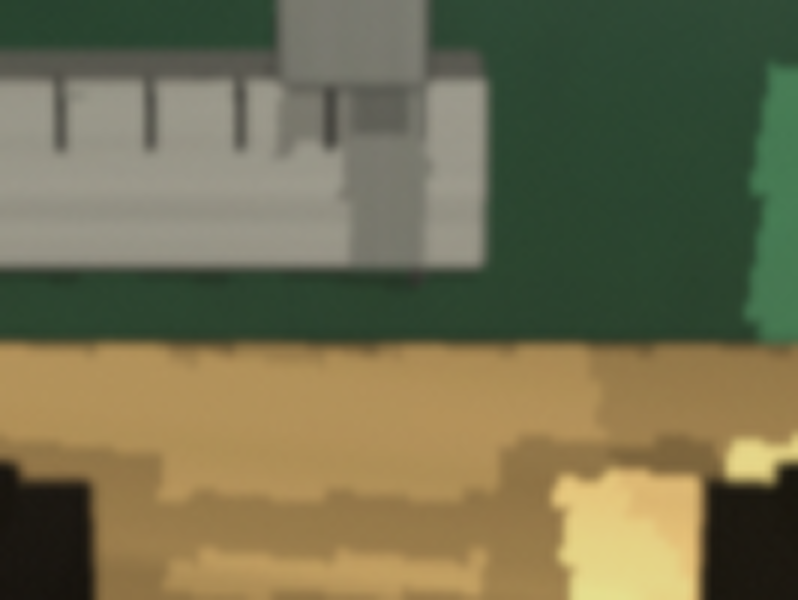

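From straight above, the ticks are at crop x 61, 150, 240 and 330, so the long line is at about 420. The face edge, corrected for height, is at about 421, so the gauge is set. Next I'll refine the hole and pin positions.

```bash
cat >> h.py <<'E'
def circ(m,im,p,rad,win=1.8,par=12,tol=.15):
    "Hough circle of radius rad (m) about p; returns world points at p's z, image centres, radii"
    q=proj(m,p);e,d=ray(m,q);dep=np.linalg.norm(np.array(p)-e)
    r=np.array(m["intrinsics"])[0][0]*rad/dep*1.0;w=int(r*win)
    x0,y0=int(max(q[0]-w,0)),int(max(q[1]-w,0))
    g=cv2.cvtColor(im,cv2.COLOR_BGR2GRAY)[y0:y0+2*w,x0:x0+2*w]
    g=cv2.resize(g,None,fx=4,fy=4,interpolation=cv2.INTER_CUBIC)
    c=cv2.HoughCircles(g,cv2.HOUGH_GRADIENT,1,10,param1=80,param2=par,minRadius=int(4*r*(1-tol)),maxRadius=int(4*r*(1+tol)))
    if c is None: return print("none",q,r)
    for k in c[0][:4]:
        uv=(k[0]/4+x0,k[1]/4+y0);print("circ",np.round(uv,1),round(float(k[2])/4,1),"exp r",round(r,1),np.round(onz(m,uv,p[2]),4))
E
python3 - <<'E'
from h import *
import json
print("exp");
for f in("w2","w6"):
    m=json.load(open(f+".json"));im=cv2.imread(f"pics/{f}.png");circ(m,im,[.612,.0688,.034],.0095,2.2)
s=sensors.state();print(np.round(s["joints"],2))
go([.387,.298,.22],.121-np.pi/2)
E
```

```text
exp
circ [346.6 142.6] 10.6 exp r 9.5 [0.6128 0.0683 0.034 ]
circ [347.4 145.1] 9.2 exp r 9.5 [0.6105 0.0672 0.034 ]
circ [367.9  62.4] 13.0 exp r 14.5 [0.6114 0.0696 0.034 ]
circ [371.4  62.1] 16.4 exp r 14.5 [0.6118 0.0676 0.034 ]
circ [371.9  58.4] 15.8 exp r 14.5 [0.6138 0.0676 0.034 ]
circ [366.4  65.1] 15.0 exp r 14.5 [0.6098 0.0702 0.034 ]
[ 0.39  0.12 -0.65  1.9   0.08  1.14 -1.73]
pos [0.4959 0.0864 0.1574] rpy [-3.14e+00 -1.00e-03  1.26e-01] shift [-2.71 -7.46 -2.08] turn -14.95
```

carry_out(
  steps=[
    [0, 0, -0.14, 1, 0],
    [0, 0, -0.14, 1, 0],
    [0, 0, -0.14, 1, 0],
    [0, 0, -0.14, 1, 0],
    [0, 0, -0.14, 1, 0],
    [0, 0, -0.14, 1, 0],
    [0, 0, -0.14, 1, 0],
    [0, 0, -0.14, 1, 0],
    [0, 0, -0.14, 1, 0],
    [0, 0, -0.14, 1, 0],
    [0, 0, -0.14, 1, 0],
    [0, 0, -0.14, 1, 0],
    [0, 0, -0.14, 1, 0],
    [0, 0, -0.14, 1, 0],
    [0, 0, -0.14, 1, 0],
    [0, 0, 0, 0, 0],
  ],
)

```text
time: 11.45
position: [0.4975, 0.0797, 0.1855]
ee_rot: [3.112, 0.001, -0.901]
wrist_force: [0.6, 1.3, -0.1]
opening: 0.0432
grasp_force: 0.0
```

carry_out(
  steps=[
    [-0.93, 0.34, 0, 0, 0.5],
    [-0.93, 0.34, 0, 0, 0.5],
    [-0.93, 0.34, 0, 0, 0.5],
    [-0.93, 0.34, 0, 0, 0.5],
    [-0.93, 0.34, 0, 0, 0.5],
    [-0.93, 0.34, 0, 0, 0.5],
    [-0.93, 0.34, 0, 0, 0.5],
    [-0.93, 0.34, 0, 0, 0.5],
    [0, 0, 0, 0, 0.5],
    [0, 0, 0, 0, 0.5],
  ],
)

```text
time: 12.28
position: [0.4481, 0.1419, 0.1665]
ee_rot: [3.071, 0.035, -0.864]
wrist_force: [-0.1, 0.1, 0.1]
opening: 0.0654
grasp_force: 0.0
```

```bash
python3 - <<'E'
from h import *
m,im=snap("wrist","w7");p=np.array([.387,.298,.094]);print(proj(m,p))
circ(m,im,p,.008,5,10,.25)
s=sensors.state();print(np.round(s["joints"],2));go([.387,.298,.084],.121-np.pi/2)
x,y=proj(m,p).astype(int);cv2.imwrite("pics/c5.png",cv2.resize(im[max(y-75,0):y+75,max(x-100,0):x+100],None,fx=3,fy=3))
print(max(x-100,0),max(y-75,0))
E
```

```text
[223.86984418 497.33004818]
none [223.86984418 497.33004818] 10.238499683919047
[-1.53  0.08  1.24  1.96 -0.09  1.23 -2.69]
pos [0.4487 0.1405 0.1667] rpy [ 3.072  0.035 -0.867] shift [-5.23 -2.03  2.81] turn 5.57
123 422
```

View pics/c5.png

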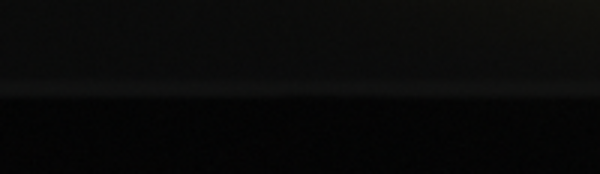

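The positive turn ran into the wrist joint limit, so I'll turn back the other way to yaw +1.69.

carry_out(
  steps=[
    [0, 0, -0.3, -1, 0.5],
    [0, 0, -0.3, -1, 0.5],
    [0, 0, -0.3, -1, 0.5],
    [0, 0, -0.3, -1, 0.5],
    [0, 0, -0.3, -1, 0.5],
    [0, 0, 0, -1, 0.5],
    [0, 0, 0, -1, 0.5],
    [0, 0, 0, -1, 0.5],
    [0, 0, 0, -1, 0.5],
    [0, 0, 0, -1, 0.5],
    [0, 0, 0, -1, 0.5],
    [0, 0, 0, -1, 0.5],
    [0, 0, 0, -1, 0.5],
    [0, 0, 0, -1, 0.5],
    [0, 0, 0, 0, 0.5],
    [0, 0, 0, 0, 0.5],
  ],
)

```text
time: 13.67
position: [0.4523, 0.1401, 0.2115]
ee_rot: [-3.114, 0.073, 0.595]
wrist_force: [0.6, 0.0, -0.1]
opening: 0.0654
grasp_force: 0.0
```

```bash
python3 - <<'E'
from h import *
s=sensors.state();print(np.round(s["joints"],2));go([.387,.298,.22],.121+np.pi/2)
E
```

```text
[-1.53 -0.01  1.2   1.9  -0.    1.33 -1.31]
pos [0.4523 0.1401 0.2115] rpy [-3.114  0.073  0.595] shift [ 1.13 -5.59 -0.21] turn -10.47
```

carry_out(
  steps=[
    [0, 0, 0, -1, 0.5],
    [0, 0, 0, -1, 0.5],
    [0, 0, 0, -1, 0.5],
    [0, 0, 0, -1, 0.5],
    [0, 0, 0, -1, 0.5],
    [0, 0, 0, -1, 0.5],
    [0, 0, 0, -1, 0.5],
    [0, 0, 0, -1, 0.5],
    [0, 0, 0, -1, 0.5],
    [0, 0, 0, -1, 0.5],
    [0, 0, 0, -0.5, 0.5],
    [0, 0, 0, 0, 0.5],
    [0, 0, 0, 0, 0.5],
  ],
)

```text
time: 14.75
position: [0.4518, 0.1408, 0.2112]
ee_rot: [-3.063, 0.009, 1.695]
wrist_force: [-1.0, -0.3, 0.2]
opening: 0.0654
grasp_force: 0.0
```

```bash
python3 - <<'E'
from h import *
s=sensors.state();print(np.round(s["joints"],2), Rn.from_euler('xyz',s["ee_rot"]).as_matrix()[:,2]);go([.387,.298,.22],.121+np.pi/2)
E
```

```text
[-1.54 -0.01  1.2   1.9  -0.    1.33 -0.21] [-0.07658996 -0.01819043 -0.99689673]
pos [0.4518 0.1408 0.2112] rpy [-3.063  0.009  1.695] shift [ 5.46 -1.51 -0.22] turn 0.03
```

Hitting that limit left the tool tilted about 4.5°, tips towards the base, and rows can't command tilt directly. I'll stretch the arm outward in free air so the reach limit tips it back.

carry_out(
  steps=[
    [0.12, 0.8, -0.4, 0, 0.5],
    [0.12, 0.8, -0.4, 0, 0.5],
    [0.12, 0.8, -0.4, 0, 0.5],
    [0.12, 0.8, -0.4, 0, 0.5],
    [0.12, 0.8, -0.4, 0, 0.5],
    [0.12, 0.8, -0.4, 0, 0.5],
    [0.12, 0.8, -0.4, 0, 0.5],
    [0.12, 0.8, -0.4, 0, 0.5],
    [0.12, 0.8, -0.4, 0, 0.5],
    [0.12, 0.8, -0.4, 0, 0.5],
    [0.12, 0.8, -0.4, 0, 0.5],
    [0.12, 0.8, -0.4, 0, 0.5],
    [0, 0, 0, 0, 0.5],
    [0, 0, 0, 0, 0.5],
  ],
)

```text
time: 15.92
position: [0.743, 0.2223, 0.33]
ee_rot: [-3.062, 0.011, 1.697]
wrist_force: [-0.2, -0.8, -0.9]
opening: 0.0656
grasp_force: 0.0
```

```bash
cat > st.py <<'E'
from h import *
s=sensors.state();print(np.round(s["joints"],2), np.round(Rn.from_euler('xyz',s["ee_rot"]).as_matrix()[:,2],3),np.round(s["position"],3),np.hypot(*s["position"][:2]),s["ee_rot"][2])
E
python3 st.py
```

```text
[-0.7   0.8   0.95  0.81 -0.62  1.83  0.07] [-0.078 -0.021 -0.997] [0.743 0.222 0.33 ] 0.7755479385001651 1.6966138677848766
```

carry_out(
  steps=[
    [0.1, 0.7, -0.1, 0, 0.5],
    [0.1, 0.7, -0.1, 0, 0.5],
    [0.1, 0.7, -0.1, 0, 0.5],
    [0.1, 0.7, -0.1, 0, 0.5],
    [0.1, 0.7, -0.1, 0, 0.5],
    [0, 0, 0, 0, 0.5],
  ],
)

```text
time: 16.42
position: [0.8228, 0.2594, 0.3133]
ee_rot: [-3.056, 0.013, 1.726]
wrist_force: [0.8, 0.2, -2.8]
opening: 0.065
grasp_force: 0.0
```

```bash
python3 st.py
```

```text
[-0.36  1.11  0.5   0.08 -0.48  2.04 -0.16] [-0.083 -0.026 -0.996] [0.823 0.259 0.313] 0.8627509697915667 1.7258855578455332
```

Now at the limit (j4 ≈ 0.08, j6 ≈ 2.04). I'll push a little further.

carry_out(
  steps=[
    [0.1, 0.6, 0, 0, 0.5],
    [0.1, 0.6, 0, 0, 0.5],
    [0.1, 0.6, 0, 0, 0.5],
    [0.1, 0.6, 0, 0, 0.5],
    [0, 0, 0, 0, 0.5],
  ],
)

```text
time: 16.83
position: [0.8274, 0.2605, 0.3141]
ee_rot: [-3.068, 0.002, 1.72]
wrist_force: [0.6, -1.3, 0.7]
opening: 0.0655
grasp_force: 0.0
```

```bash
python3 st.py
```

```text
[-0.36  1.14  1.24  0.06 -1.22  2.05 -0.15] [-0.073 -0.013 -0.997] [0.827 0.261 0.314] 0.8674084805780775 1.7195470403039104
```

carry_out(
  steps=[
    [0, 0.2, -0.6, 0, 0.5],
    [0, 0.2, -0.6, 0, 0.5],
    [0, 0.2, -0.6, 0, 0.5],
    [0, 0.2, -0.6, 0, 0.5],
    [0, 0, 0, 0, 0.5],
  ],
)

```text
time: 17.25
position: [0.8215, 0.2497, 0.3625]
ee_rot: [-3.115, 0.014, 1.714]
wrist_force: [-1.1, 0.5, 0.6]
opening: 0.0654
grasp_force: 0.0
```

```bash
python3 st.py
```

```text
[-0.35  1.06  0.57  0.06 -0.54  2.05 -0.16] [-0.024 -0.017 -1.   ] [0.822 0.25  0.362] 0.8586355776181102 1.713531292857345
```

carry_out(
  steps=[
    [0, 0.2, -0.6, 0, 0.5],
    [0, 0.2, -0.6, 0, 0.5],
    [0, 0, 0, 0, 0.5],
  ],
)

```text
time: 17.5
position: [0.8195, 0.2461, 0.3834]
ee_rot: [-3.14, 0.013, 1.712]
wrist_force: [-0.3, 0.2, 1.1]
opening: 0.0652
grasp_force: 0.0
```

```bash
python3 st.py
```

```text
[-0.34  1.04  0.48  0.06 -0.45  2.05 -0.16] [ 0.    -0.013 -1.   ] [0.82  0.246 0.383] 0.8556514439961032 1.7117655252263813
```

The tilt is down to 0.75°, which is acceptable. Now to the pin.

```bash
python3 - <<'E'
from h import *
go([.387,.298,.22],.121+np.pi/2)
E
```

```text
pos [0.8195 0.2461 0.3834] rpy [-3.14   0.013  1.712] shift [  3.81 -14.02   5.42] turn 0.19
```

carry_out(
  steps=[
    [0.1, -0.6, 0.2, 0, 0.5],
    [0.25, -0.9, 0.36, 0, 0.5],
    [0.25, -0.9, 0.36, 0, 0.5],
    [0.25, -0.9, 0.36, 0, 0.5],
    [0.25, -0.9, 0.36, 0, 0.5],
    [0.25, -0.9, 0.36, 0, 0.5],
    [0.25, -0.9, 0.36, 0, 0.5],
    [0.25, -0.9, 0.36, 0, 0.5],
    [0.25, -0.9, 0.36, 0, 0.5],
    [0.25, -0.9, 0.36, 0, 0.5],
    [0.25, -0.9, 0.36, 0, 0.5],
    [0.25, -0.9, 0.36, 0, 0.5],
    [0.25, -0.9, 0.36, 0, 0.5],
    [0.25, -0.9, 0.36, 0, 0.5],
    [0.25, -0.9, 0.36, 0, 0.5],
    [0.2, -0.8, 0.3, 0.19, 0.5],
    [0, 0, 0, 0, 0.5],
    [0, 0, 0, 0, 0.5],
  ],
)

```text
time: 19.0
position: [0.4163, 0.2991, 0.2255]
ee_rot: [-3.135, 0.008, 1.688]
wrist_force: [0.3, 0.1, 0.1]
opening: 0.0653
grasp_force: 0.0
```

```bash
python3 st.py; python3 - <<'E'
from h import *
m,im=snap("wrist","w8");p=np.array([.387,.298,.094]);print(proj(m,p))
circ(m,im,p,.008,4,10,.25)
go([.387,.298,.17],.121+np.pi/2)
x,y=proj(m,p).astype(int);cv2.imwrite("pics/c6.png",cv2.resize(im[max(y-75,0):y+75,max(x-100,0):x+100],None,fx=3,fy=3))
print(max(x-100,0),max(y-75,0))
E
```

```text
[-1.15  0.04  0.49  1.83 -0.02  1.29 -0.54] [-0.006 -0.009 -1.   ] [0.416 0.299 0.226] 0.5126226038344925 1.6884100395668922
[273.43355452 237.37464547]
circ [242.1 257.6] 8.9 exp r 11.6 [0.3667 0.2809 0.094 ]
pos [0.4178 0.2992 0.2263] rpy [-3.137  0.008  1.688] shift [ 0.09 -1.02  1.88] turn -0.04
173 162
```

View pics/c6.png

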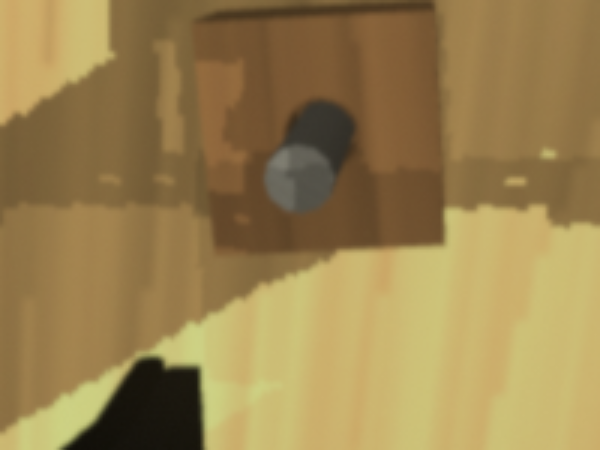

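The pin's top is at crop (299,178), which is image pixel (272.7,221.3). It stands near the middle of the wooden stand.

```bash
python3 - <<'E'
from h import *
m=cams.camera_model("wrist");p=onz(m,(272.7,221.3),.094);print(p)
print(onz(m,(173+214/3,162+250/3),.04),onz(m,(173+443/3,162+243/3),.04),onz(m,(173+193/3,162+20/3),.04))
mt=cams.camera_model("top");print(proj(mt,p))
go([p[0],p[1],.15],.121+np.pi/2)
E
```

```text
[0.38719718 0.3092141  0.094     ]
[0.36083969 0.27373053 0.04      ] [0.42349982 0.28320055 0.04      ] [0.35098647 0.33577948 0.04      ]
[196.27220246 288.97222872]
pos [0.4178 0.2992 0.2263] rpy [-3.137  0.008  1.688] shift [ 0.47 -0.96  2.54] turn -0.04
```

carry_out(
  steps=[
    [0.24, -0.48, 0.3, 0, 0.3],
    [0.23, -0.48, 0.6, 0, 0.3],
    [0, 0, 0.6, 0, 0.3],
    [0, 0, 0.6, 0, 0.3],
    [0, 0, 0.6, 0, 0.3],
    [0, 0, 0.6, 0, 0.3],
    [0, 0, 0.6, 0, 0.3],
    [0, 0, 0.6, 0, 0.3],
    [0, 0, 0.24, 0, 0.3],
    [0, 0, 0, 0, 0.3],
    [0, 0, 0, 0, -1],
    [0, 0, 0, 0, -1],
    [0, 0, 0, 0, -1],
    [0, 0, 0, 0, -1],
    [0, 0, 0, 0, -1],
    [0, 0, 0, 0, -1],
    [0, 0, 0, 0, -1],
    [0, 0, 0, 0, -1],
  ],
  squeeze=35,
)

```text
time: 20.55
position: [0.3864, 0.311, 0.0848]
ee_rot: [-3.138, 0.009, 1.693]
wrist_force: [0.1, 0.3, 0.6]
opening: 0.0153
grasp_force: 34.8
```

carry_out(
  steps=[
    [0, 0, 0, 0, -1],
    [0, 0, 0, 0, -1],
  ],
)

```text
time: 20.72
position: [0.3864, 0.311, 0.0848]
ee_rot: [-3.138, 0.009, 1.693]
wrist_force: [0.0, -0.3, 0.9]
opening: 0.0154
grasp_force: 34.8
```

```bash
python3 st.py
```

```text
[-1.16  0.15  0.46  2.02 -0.07  0.99 -0.54] [-0.002 -0.009 -1.   ] [0.386 0.311 0.085] 0.49606777067312596 1.6928467740261692
```

carry_out(
  steps=[
    [0, 0, -0.5, 0, -1],
    [0, 0, -0.8, 0, -1],
    [0, 0, -0.8, 0, -1],
    [0, 0, -0.8, 0, -1],
    [0, 0, -0.8, 0, -1],
    [0, 0, -0.8, 0, -1],
    [0, 0, 0, 0, -1],
    [0, 0, 0, 0, -1],
  ],
)

```text
time: 21.38
position: [0.3872, 0.3126, 0.2205]
ee_rot: [-3.14, 0.007, 1.693]
wrist_force: [-0.0, 0.9, -2.2]
opening: 0.0151
grasp_force: 34.8
```

```bash
python3 - <<'E'
from h import *
go([.597,.068,.22],.121+np.pi/2)
E
```

```text
pos [0.3872 0.3126 0.2205] rpy [-3.14   0.007  1.693] shift [-8.94  5.95  0.07] turn 0.01
```

carry_out(
  steps=[
    [-0.4, 0.27, 0, 0, -1],
    [-0.8, 0.53, 0, 0, -1],
    [-0.8, 0.53, 0, 0, -1],
    [-0.8, 0.53, 0, 0, -1],
    [-0.8, 0.53, 0, 0, -1],
    [-0.8, 0.53, 0, 0, -1],
    [-0.8, 0.53, 0, 0, -1],
    [-0.8, 0.53, 0, 0, -1],
    [-0.8, 0.53, 0, 0, -1],
    [-0.8, 0.53, 0, 0, -1],
    [-0.8, 0.53, 0, 0, -1],
    [-0.54, 0.38, 0, 0, -1],
    [0, 0, 0, 0, -1],
    [0, 0, 0, 0, -1],
  ],
)

```text
time: 22.55
position: [0.5959, 0.0661, 0.2194]
ee_rot: [-3.135, 0.011, 1.69]
wrist_force: [-0.5, 0.8, -1.3]
opening: 0.0151
grasp_force: 34.8
```

```bash
python3 st.py; python3 - <<'E'
from h import *
m,im=snap("wrist","w9")
for r in(.0095,): circ(m,im,[.6118,.0683,.034],r,2.5,12,.25)
print(proj(m,[.597,.067,.15]),proj(m,[.6118,.0683,.034]))
go([.597,.068,.22],.121+np.pi/2)
E
```

```text
[-0.77  0.28  0.73  1.64 -0.18  1.3   0.11] [-0.006 -0.011 -1.   ] [0.596 0.066 0.219] 0.5995740461553207 1.6896576919471826
none [336.29760788 222.70800471] 11.645448090220587
[317.62526989 269.12783862] [336.29760788 222.70800471]
pos [0.5955 0.0677 0.2196] rpy [-3.135  0.009  1.692] shift [ 0.    0.05 -0.01] turn 0.0
```

View pics/w9.png

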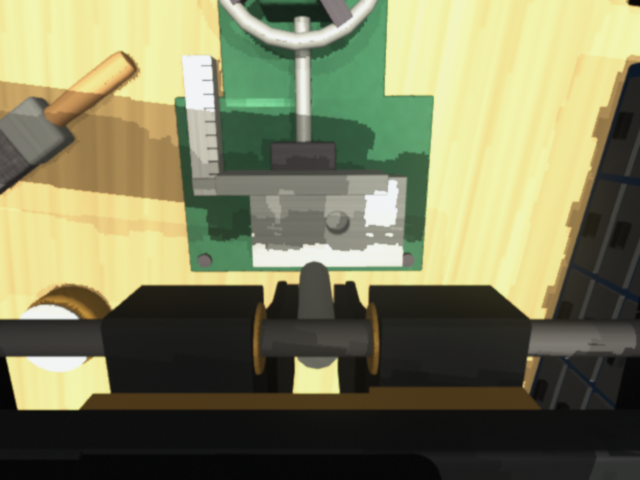

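The hole is at (337,222), within 1 px of my prediction. The pin's foot is centred near (314.5,277). I'll work out where the foot lies relative to the TCP.

```bash
python3 - <<'E'
from h import *
m=cams.camera_model("wrist");im=cv2.imread("pics/w9.png")
print(onz(m,(314.5,277),.1506),onz(m,(337,222),.034),sensors.state()["position"])
cv2.imwrite("pics/c7.png",cv2.resize(im[200:320,235:395],None,fx=5,fy=5,interpolation=cv2.INTER_CUBIC))
g=cv2.cvtColor(im,cv2.COLOR_BGR2GRAY)
for r in range(254,300,3): print(r,g[r,290:342:3].tolist())
E
```

```text
[0.5954478  0.06424881 0.1506    ] [0.61187762 0.07085709 0.034     ] [0.59551063 0.0677197  0.21957131]
254 [241, 241, 241, 241, 241, 241, 241, 242, 242, 242, 242, 242, 242, 242, 242, 242, 242, 243]
257 [242, 242, 242, 242, 242, 242, 242, 242, 243, 242, 242, 243, 243, 242, 242, 243, 243, 242]
260 [241, 241, 242, 242, 242, 242, 242, 236, 225, 237, 241, 242, 242, 243, 242, 243, 242, 243]
263 [240, 240, 241, 241, 241, 219, 123, 82, 77, 82, 117, 229, 241, 241, 241, 241, 242, 242]
266 [206, 204, 203, 202, 191, 83, 74, 75, 75, 75, 74, 84, 189, 206, 205, 204, 204, 204]
269 [120, 119, 115, 116, 75, 74, 74, 75, 75, 74, 75, 73, 80, 119, 120, 119, 120, 120]
272 [194, 194, 196, 183, 73, 74, 74, 76, 75, 74, 74, 73, 75, 202, 219, 215, 212, 212]
275 [215, 217, 220, 175, 72, 74, 74, 75, 75, 74, 74, 73, 72, 168, 224, 221, 218, 219]
278 [216, 217, 220, 157, 71, 73, 74, 75, 75, 74, 74, 73, 71, 142, 224, 221, 218, 219]
281 [215, 217, 219, 147, 71, 73, 74, 74, 75, 74, 74, 73, 70, 110, 223, 220, 217, 220]
284 [104, 105, 107, 86, 72, 73, 74, 75, 74, 74, 74, 72, 71, 88, 216, 113, 105, 107]
287 [32, 32, 32, 64, 71, 73, 73, 74, 74, 74, 73, 73, 71, 72, 207, 42, 34, 34]
290 [31, 31, 31, 60, 72, 73, 73, 74, 74, 73, 72, 72, 70, 69, 192, 41, 33, 34]
293 [31, 30, 30, 61, 71, 73, 73, 73, 74, 73, 73, 72, 70, 69, 180, 41, 31, 32]
296 [29, 29, 29, 61, 70, 73, 73, 73, 73, 73, 72, 71, 70, 68, 158, 39, 31, 32]
299 [28, 29, 28, 60, 71, 72, 72, 74, 74, 73, 72, 71, 69, 69, 106, 38, 30, 31]
```

carry_out(
  steps=[
    [0.03, 0.16, 0.4, 0, -1],
    [0, 0, 0.6, 0, -1],
    [0, 0, 0.6, 0, -1],
    [0, 0, 0.6, 0, -1],
    [0, 0, 0.6, 0, -1],
    [0, 0, 0.5, 0, -1],
    [0, 0, 0.3, 0, -1],
    [0, 0, 0.1, 0, -1],
    [0, 0, 0, 0, -1],
    [0, 0, 0.04, 0, -1],
    [0, 0, 0.04, 0, -1],
    [0, 0, 0.04, 0, -1],
    [0, 0, 0.04, 0, -1],
    [0, 0, 0.03, 0, -1],
    [0, 0, 0, 0, -1],
  ],
)

```text
time: 23.85
position: [0.6009, 0.0681, 0.1047]
ee_rot: [-3.138, 0.009, 1.693]
wrist_force: [1.0, -0.4, -2.1]
opening: 0.0152
grasp_force: 34.8
```

```bash
python3 st.py; python3 - <<'E'
from h import *
go([.6118,.0708,.1028],.121+np.pi/2)
E
```

```text
[-0.72  0.4   0.69  1.75 -0.27  1.1   0.17] [-0.002 -0.009 -1.   ] [0.601 0.068 0.105] 0.604753552007457 1.6927513304308324
pos [0.6009 0.0681 0.1047] rpy [-3.138  0.009  1.693] shift [0.05 0.37 0.06] turn 0.01
```

carry_out(
  steps=[
    [0.03, 0, 0.05, 0, -1],
    [0, 0, 0.05, 0, -1],
    [0, 0, 0, 0, -1],
  ],
)

```text
time: 24.1
position: [0.6013, 0.069, 0.1027]
ee_rot: [-3.139, 0.009, 1.693]
wrist_force: [-1.2, -0.2, 4.0]
opening: 0.0152
grasp_force: 34.8
```

Contact is at 4–5 N, at the expected height. Now I'll slide along the centre line towards the hole.

carry_out(
  steps=[
    [0, 0.06, 0.01, 0, -1],
    [0, 0.06, 0.01, 0, -1],
    [0, 0.06, 0.01, 0, -1],
    [0, 0.06, 0.01, 0, -1],
    [0, 0.06, 0.01, 0, -1],
    [0, 0.06, 0.02, 0, -1],
    [0, 0, 0.02, 0, -1],
    [0, 0, 0, 0, -1],
  ],
)

```text
time: 24.77
position: [0.6079, 0.0693, 0.1019]
ee_rot: [-3.128, 0.007, 1.692]
wrist_force: [-16.9, -2.0, 27.2]
opening: 0.016
grasp_force: 36.0
```

carry_out(
  steps=[
    [0, -0.06, 0, 0, -1],
    [0, -0.04, 0, 0, -1],
    [0, 0, 0, 0, -1],
  ],
)

```text
time: 25.02
position: [0.6064, 0.0692, 0.1021]
ee_rot: [-3.133, 0.007, 1.692]
wrist_force: [-12.6, -1.5, 23.1]
opening: 0.0156
grasp_force: 35.4
```

```bash
python3 st.py
```

```text
[-0.71  0.42  0.68  1.73 -0.28  1.1   0.18] [-0.008 -0.008 -1.   ] [0.606 0.069 0.102] 0.6103559869997641 1.6923472264689075
```

That looks like friction from pressing too hard. I'll ease the down force and go on sliding.

carry_out(
  steps=[
    [0, 0, -0.04, 0, -1],
    [0, 0, -0.03, 0, -1],
    [0, 0.05, 0, 0, -1],
    [0, 0.05, 0, 0, -1],
    [0, 0, 0, 0, -1],
  ],
)

```text
time: 25.43
position: [0.6092, 0.0697, 0.1021]
ee_rot: [-3.132, 0.008, 1.693]
wrist_force: [-8.0, -1.3, 12.2]
opening: 0.0154
grasp_force: 35.0
```

carry_out(
  steps=[
    [0, 0.05, 0, 0, -1],
    [0, 0.05, 0, 0, -1],
    [0, 0, 0, 0, -1],
  ],
)

```text
time: 25.68
position: [0.6147, 0.0707, 0.1012]
ee_rot: [-3.138, 0.009, 1.693]
wrist_force: [0.2, -0.1, -0.8]
opening: 0.0149
grasp_force: 34.8
```

carry_out(
  steps=[
    [0, 0.05, 0, 0, -1],
    [0, 0.05, 0, 0, -1],
    [0, 0, 0, 0, -1],
  ],
)

```text
time: 25.93
position: [0.6158, 0.0706, 0.1003]
ee_rot: [-3.133, 0.009, 1.693]
wrist_force: [-5.4, -1.7, 2.4]
opening: 0.015
grasp_force: 34.8
```

The force vanished at x≈0.6147, so the pin tip is in the hole. I'll back off slightly and push home.

carry_out(
  steps=[
    [0, -0.06, 0.03, 0, -1],
    [0, 0, 0.1, 0, -1],
    [0, 0, 0.1, 0, -1],
    [0, 0, 0, 0, -1],
  ],
)

```text
time: 26.27
position: [0.6148, 0.0706, 0.0929]
ee_rot: [-3.136, 0.009, 1.693]
wrist_force: [-3.3, -0.6, -2.3]
opening: 0.0151
grasp_force: 34.8
```

carry_out(
  steps=[
    [0, -0.02, 0.1, 0, -1],
    [0, 0, 0.1, 0, -1],
    [0, 0, 0.06, 0, -1],
    [0, 0, 0.05, 0, -1],
    [0, 0, 0, 0, -1],
  ],
)

```text
time: 26.68
position: [0.6147, 0.0704, 0.0848]
ee_rot: [-3.137, 0.009, 1.693]
wrist_force: [-6.4, -0.5, 3.3]
opening: 0.0151
grasp_force: 34.8
```

The pin is fully home, with z down exactly 18 mm. I'll release it, rise, and head for the lifts.

carry_out(
  steps=[
    [0, 0, 0, 0, -0.4],
    [0, 0, 0, 0, -0.2],
    [0, 0, 0, 0, 0],
    [0, 0, 0, 0, 0],
    [0, 0, 0, 0, 0],
    [0, 0, -0.4, 0, 0],
    [0, 0, -0.8, 0, 0],
    [0, 0, -0.9, 0, 0],
    [0, 0, -0.9, 0, 0],
    [0, 0, -0.9, 0, 0.5],
    [0, 0, -0.9, 0, 1],
    [0, 0, -0.9, 0, 1],
    [0, 0, 0, 0, 1],
    [0, 0, 0, 0, 1],
  ],
)

```text
time: 27.85
position: [0.6167, 0.072, 0.2587]
ee_rot: [3.14, 0.008, 1.693]
wrist_force: [-0.3, 0.1, 0.2]
opening: 0.0686
grasp_force: 0.0
```

```bash
python3 st.py; python3 - <<'E'
from h import *
m,im=snap("wrist","w10")
p=[.6147,.0687,.094];print(proj(m,p));circ(m,im,p,.008,3,10,.3)
g=cv2.cvtColor(im,cv2.COLOR_BGR2GRAY);x,y=proj(m,p).astype(int)
cv2.imwrite("pics/c8.png",cv2.resize(im[y-90:y+60,x-100:x+100],None,fx=4,fy=4,interpolation=cv2.INTER_CUBIC));print(x-100,y-90)
t,it=snap("top","t2");H=hsv(it)
br=(H[...,0]<15)&(H[...,1]>100)&(H[...,2]<190)&(H[...,2]>50)
for c in blobs(br,250):
    r=cv2.minAreaRect(c);print("brown",np.round(r[0]),np.round(r[1]),r[2],np.round(onz(t,r[0],.012),3))
go([.55,-.28,.30])
E
```

```text
[-0.75  0.3   0.73  1.54 -0.19  1.38  0.11] [ 0.002 -0.008 -1.   ] [0.617 0.072 0.259] 0.6209345583617839 1.6925413813677976
[311.45261096 233.35040176]
circ [309.9 232.6] 10.7 exp r 10.4 [0.6134 0.0691 0.094 ]
circ [309.6 218.9] 11.8 exp r 10.4 [0.612  0.0798 0.094 ]
circ [311.9 230.6] 12.8 exp r 10.4 [0.6148 0.0709 0.094 ]
circ [326.1 249.4] 12.8 exp r 10.4 [0.6275 0.0574 0.094 ]
211 143
brown [433. 212.] [21. 21.] 56.3099365234375 [ 0.583 -0.293  0.012]
brown [434. 263.] [22. 20.] 57.528804779052734 [ 0.448 -0.293  0.012]
brown [519. 187.] [10. 37.] 32.0053825378418 [ 0.649 -0.522  0.012]
brown [ 74. 265.] [37. 25.] 73.3007583618164 [0.447 0.65  0.012]
brown [598.  51.] [17. 31.] 48.012786865234375 [ 1.017 -0.744  0.012]
pos [0.6152 0.0722 0.2556] rpy [-3.138  0.009  1.693] shift [-11.4   -3.59  -1.36] turn 0
```

View pics/c8.png

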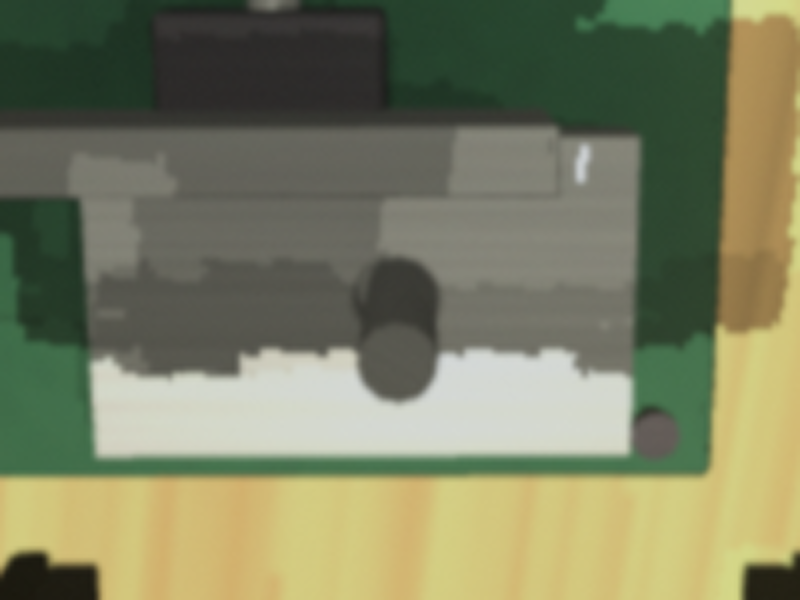

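The pin stands upright in the plate, its top at crop (398,362), about (0.614,0.068). The view budget is used up, so from here I work numerically. Next, over to the lifts.

```bash
python3 - <<'E'
from h import *
go([.53,-.29,.26])
E
```

```text
pos [0.6152 0.0722 0.2556] rpy [-3.138  0.009  1.693] shift [-11.64  -4.29  -0.03] turn 0
```

carry_out(
  steps=[
    [-0.5, -0.2, 0, 0, 1],
    [-0.85, -0.31, 0, 0, 1],
    [-0.85, -0.31, 0, 0, 1],
    [-0.85, -0.31, 0, 0, 1],
    [-0.85, -0.31, 0, 0, 1],
    [-0.85, -0.31, 0, 0, 1],
    [-0.85, -0.31, 0, 0, 1],
    [-0.85, -0.31, 0, 0, 1],
    [-0.85, -0.31, 0, 0, 1],
    [-0.85, -0.31, 0, 0, 1],
    [-0.85, -0.31, 0, 0, 1],
    [-0.85, -0.31, 0, 0, 1],
    [-0.85, -0.31, 0, 0, 1],
    [-0.85, -0.31, 0, 0, 1],
    [0, 0, 0, 0, 1],
    [0, 0, 0, 0, 1],
  ],
)

```text
time: 29.28
position: [0.529, -0.2902, 0.2586]
ee_rot: [-3.136, 0.009, 1.687]
wrist_force: [0.6, 0.2, 0.2]
opening: 0.0867
grasp_force: 0.0
```

```bash
python3 st.py; cat > lifts.py <<'E'
from h import *
import sys
m,im=snap("wrist",sys.argv[1]);H=hsv(im)
br=(H[...,0]<13)&(H[...,1]>85)&(H[...,2]>30)&(H[...,2]<225)
br=cv2.morphologyEx(br.astype(np.uint8),cv2.MORPH_OPEN,np.ones((3,3)))
c,h=cv2.findContours(br,cv2.RETR_CCOMP,cv2.CHAIN_APPROX_NONE)
for i,k in enumerate(c):
    if h[0][i][3]>=0 or cv2.contourArea(k)<800: continue
    P=np.array([onz(m,q[0],.012)[:2] for q in k])*1000
    r=cv2.minAreaRect(P.astype(np.float32));
    b=cv2.boundingRect(k)
    if b[0]<3 or b[0]+b[2]>637 or b[1]+b[3]>478: continue
    holes=[c[j] for j in range(len(c)) if h[0][j][3]==i and cv2.contourArea(c[j])>50]
    print("img",b,"area",cv2.contourArea(k),"rect mm",np.round(r[0],1),np.round(r[1],1),round(r[2],1))
    for q in holes:
        M=cv2.moments(q);print("  hole img",M["m10"]/M["m00"],M["m01"]/M["m00"],"area",M["m00"],np.round(onz(m,(M["m10"]/M["m00"],M["m01"]/M["m00"]),.006),4))
    A=cv2.approxPolyDP(k,0.02*cv2.arcLength(k,True),True)[:,0];print("  poly",[np.round(onz(m,q,.012)[:2]*1000,0).tolist() for q in A.astype(float)])
E
python3 lifts.py w11
```

```text
[-0.29  0.29  0.91  1.59 -0.22  1.38  0.76] [-0.005 -0.01  -1.   ] [ 0.529 -0.29   0.259] 0.6033948096392355 1.6870475809418006
```

```bash
python3 - <<'E'
from h import *
m=cams.camera_model("wrist");im=cv2.imread("pics/w11.png");H=hsv(im)
for p in([.583,-.293],[.448,-.293]):
    q=proj(m,[*p,.012]).astype(int);print(q)
    for dy in range(-60,61,15): print([H[q[1]+dy,q[0]+dx].tolist() if 0<=q[1]+dy<480 and 0<=q[0]+dx<640 else 0 for dx in range(-45,46,18)])
E
```

```text
[369 221]
[[19, 133, 146], [18, 131, 142], [19, 133, 144], [19, 132, 141], [19, 131, 128], [27, 106, 169]]
[[18, 134, 143], [19, 133, 140], [19, 133, 142], [19, 133, 138], [19, 133, 128], [31, 99, 188]]
[[18, 135, 123], [18, 132, 139], [14, 150, 73], [13, 164, 73], [19, 133, 128], [30, 97, 186]]
[[19, 133, 115], [14, 165, 62], [15, 146, 126], [14, 164, 70], [14, 160, 67], [25, 112, 185]]
[[19, 135, 121], [14, 167, 61], [24, 116, 160], [17, 152, 42], [14, 163, 64], [23, 114, 184]]
[[23, 115, 184], [19, 130, 181], [13, 151, 130], [12, 150, 131], [14, 147, 139], [23, 118, 184]]
[[23, 114, 184], [27, 105, 185], [13, 152, 129], [21, 123, 183], [27, 105, 185], [23, 116, 184]]
[[23, 114, 184], [28, 103, 185], [28, 105, 185], [21, 123, 184], [27, 105, 184], [23, 115, 184]]
[[24, 114, 185], [28, 102, 185], [27, 106, 185], [21, 122, 184], [26, 109, 184], [26, 106, 185]]
[230 204]
[[19, 130, 183], [21, 123, 184], [21, 123, 183], [19, 134, 126], [19, 134, 114], [18, 136, 107]]
[[19, 129, 184], [19, 132, 170], [18, 135, 91], [18, 134, 97], [19, 136, 88], [18, 131, 84]]
[[23, 117, 185], [19, 130, 172], [17, 141, 85], [13, 171, 58], [18, 135, 87], [19, 137, 84]]
[[23, 118, 184], [12, 153, 110], [15, 165, 51], [13, 167, 58], [14, 166, 43], [18, 132, 83]]
[[23, 117, 185], [13, 157, 115], [17, 151, 44], [18, 135, 98], [14, 166, 46], [18, 134, 84]]
[[23, 114, 185], [21, 125, 181], [14, 166, 57], [14, 167, 49], [14, 159, 48], [19, 132, 87]]
[[30, 97, 186], [26, 109, 185], [12, 159, 128], [19, 132, 157], [23, 118, 184], [21, 124, 183]]
[[30, 99, 186], [26, 110, 185], [24, 112, 184], [29, 101, 185], [23, 115, 184], [21, 121, 184]]
[[30, 98, 185], [26, 110, 185], [23, 114, 185], [28, 102, 185], [23, 114, 184], [23, 116, 184]]
```

```bash
sed -i 's/^br=(H.*$/br=(H[...,0]<17)\&(H[...,1]>139)\&(H[...,2]<200)/' lifts.py; sed -i 's/m,im=snap("wrist",sys.argv\[1\])/m,im=snap("wrist",sys.argv[1]) if len(sys.argv)<3 else (cams.camera_model("wrist"),cv2.imread(f"pics\/{sys.argv[1]}.png"))/' lifts.py; python3 lifts.py w11 1
```

```text
img (330, 180, 76, 74) area 3448.0 rect mm [ 582.2 -290.8] [59.6 58.8] 33.6
  hole img 367.21375040729873 214.58846529814272 area 511.5 [ 0.5803 -0.288   0.006 ]
  poly [[592.0, -252.0], [543.0, -282.0], [572.0, -326.0], [595.0, -318.0], [618.0, -297.0]]
img (191, 164, 79, 76) area 3559.0 rect mm [ 449.2 -292.2] [61.4 57.6] 33.2
  hole img 229.2236205227493 199.48660858341398 area 516.5 [ 0.4452 -0.2894  0.006 ]
  poly [[459.0, -253.0], [410.0, -285.0], [439.0, -327.0], [485.0, -298.0]]
```

```bash
cat > prof.py <<'E'
from h import *
import sys
f=sys.argv[1];ang=float(sys.argv[2]);m=cams.camera_model("wrist");im=cv2.imread(f"pics/{f}.png");H=hsv(im)
br=((H[...,0]<17)&(H[...,1]>139)&(H[...,2]<200)).astype(np.uint8)
br=cv2.morphologyEx(br,cv2.MORPH_OPEN,np.ones((3,3)))
c,h=cv2.findContours(br,cv2.RETR_CCOMP,cv2.CHAIN_APPROX_NONE)
for i,k in enumerate(c):
    if h[0][i][3]>=0 or cv2.contourArea(k)<800: continue
    M=cv2.moments(k);z=np.array([onz(m,q[0],.012)[:2] for q in k])*1000;c0=np.round(np.array(cv2.minAreaRect(z.astype(np.float32))[0]),1)
    a=np.radians(ang);X=(z-c0)@np.array([[np.cos(a),-np.sin(a)],[np.sin(a),np.cos(a)]])
    print(c0)
    for y in range(-32,33,4):
        s=X[abs(X[:,1]-y)<2.5,0]; 
        if len(s): print("  y",y,np.round([s.min(),s.max()],0))
    for j in range(len(c)):
        if h[0][j][3]==i and cv2.contourArea(c[j])>50:
            q=np.array([onz(m,t[0],.012)[:2] for t in c[j]])*1000;print("  hole rect",[np.round(v,1) for v in cv2.minAreaRect(q.astype(np.float32))])
E
python3 prof.py w11 33.4
```

```text
[ 582.2 -290.8]
  y -28 [-24.  25.]
  y -24 [-28.  28.]
  y -20 [-29.  29.]
  y -16 [-29.  29.]
  y -12 [-29.  30.]
  y -8 [-29.  29.]
  y -4 [-29.  29.]
  y 0 [-29.  30.]
  y 4 [-29.  29.]
  y 8 [-29.  30.]
  y 12 [-29.  30.]
  y 16 [-29.  30.]
  y 20 [-30.  30.]
  y 24 [-30.  30.]
  y 28 [-30.  29.]
  hole rect [array([ 579.3, -287.1]), array([23.6, 22.6]), np.float64(34.2)]
[ 449.2 -292.2]
  y -28 [-25.  24.]
  y -24 [-29.  29.]
  y -20 [-30.  30.]
  y -16 [-30.  31.]
  y -12 [-30.  31.]
  y -8 [-30.  31.]
  y -4 [-30.  30.]
  y 0 [-31.  31.]
  y 4 [-31.  31.]
  y 8 [-31.  31.]
  y 12 [-31.  30.]
  y 16 [-31.  31.]
  y 20 [-31.  31.]
  y 24 [-30.  31.]
  y 28 [-30.  31.]
  hole rect [array([ 446. , -288.5]), array([23.2, 23.5]), np.float64(33.2)]
```

Both lifts sit at yaw about 33.5°, with holes at (0.579,-0.287) and (0.446,-0.2885). I'll pick the first.

carry_out(
  steps=[
    [0, 0, 0, -0.9, 1],
    [0, 0, 0, -0.9, 1],
    [0, 0, 0, -0.9, 1],
    [0, 0, 0, -0.9, 1],
    [0, 0, 0, -0.9, 1],
    [-0.42, 0.72, 0.7, 0, 1],
    [-0.42, 0.72, 0.8, 0, 1],
    [0, 0, 0.8, 0, 1],
    [0, 0, 0.8, 0, 1],
    [0, 0, 0.8, 0, 1],
    [0, 0, 0.8, 0, 1],
    [0, 0, 0.8, 0, 1],
    [0, 0, 0.8, 0, 1],
    [0, 0, 0.4, 0, 1],
    [0, 0, 0, 0, 1],
    [0, 0, 0, 0, 1],
  ],
)

```text
time: 30.67
position: [0.5811, -0.285, 0.0581]
ee_rot: [-3.134, 0.005, 2.165]
wrist_force: [0.5, -0.5, 0.4]
opening: 0.087
grasp_force: 0.0
```

```bash
python3 - <<'E'
from h import *
go([.5793,-.2871,.027],2.156)
E
```

```text
pos [ 0.5811 -0.285   0.0581] rpy [-3.134  0.005  2.165] shift [-0.02 -0.08  1.04] turn 0.09
```

carry_out(
  steps=[
    [0, -0.08, 0.5, 0.09, 1],
    [0, 0, 0.4, 0, 1],
    [0, 0, 0.13, 0, 1],
    [0, 0, 0, 0, 1],
    [0, 0, 0, 0, -1],
    [0, 0, 0, 0, -1],
    [0, 0, 0, 0, -1],
    [0, 0, 0, 0, -1],
    [0, 0, 0, 0, -1],
    [0, 0, 0, 0, -1],
    [0, 0, 0, 0, -1],
  ],
  squeeze=15,
)

```text
time: 31.58
position: [0.5791, -0.2876, 0.0277]
ee_rot: [-3.134, 0.007, 2.155]
wrist_force: [-0.6, -0.8, 1.7]
opening: 0.0597
grasp_force: 15.0
```

carry_out(
  steps=[
    [0, 0, -0.3, 0, -1],
    [0, 0, -0.8, 0, -1],
    [0, 0, -0.9, 0, -1],
    [0, 0, -0.9, 0, -1],
    [0, 0, -0.9, 0, -1],
    [0, 0, -0.6, 0, -1],
    [0, 0, 0, 0.9, -1],
    [0, 0, 0, 0.9, -1],
    [0, 0, 0, 0.9, -1],
    [0, 0, 0, 0.9, -1],
    [0, 0, 0, 0.83, -1],
    [0, 0, 0, 0, -1],
    [0, 0, 0, 0, -1],
  ],
)

```text
time: 32.67
position: [0.5793, -0.2862, 0.1598]
ee_rot: [-3.138, 0.009, 1.693]
wrist_force: [-0.6, 0.1, -0.8]
opening: 0.0597
grasp_force: 15.0
```

```bash
python3 - <<'E'
from h import *
go([.6142,.0685,.16],.121+np.pi/2)
E
```

```text
pos [ 0.5793 -0.2862  0.1598] rpy [-3.138  0.009  1.693] shift [11.59  2.6  -0.13] turn 0.01
```

carry_out(
  steps=[
    [0.5, 0.1, 0, 0, -1],
    [0.85, 0.2, 0, 0, -1],
    [0.85, 0.2, 0, 0, -1],
    [0.85, 0.2, 0, 0, -1],
    [0.85, 0.2, 0, 0, -1],
    [0.85, 0.2, 0, 0, -1],
    [0.85, 0.2, 0, 0, -1],
    [0.85, 0.2, 0, 0, -1],
    [0.85, 0.2, 0, 0, -1],
    [0.85, 0.2, 0, 0, -1],
    [0.85, 0.2, 0, 0, -1],
    [0.85, 0.2, 0, 0, -1],
    [0.85, 0.2, 0, 0, -1],
    [0.85, 0.1, 0, 0, -1],
    [0, 0, 0, 0, -1],
    [0, 0, 0, 0, -1],
    [0, 0, 0, 0, -1],
  ],
)

```text
time: 34.08
position: [0.6153, 0.0663, 0.1562]
ee_rot: [-3.138, 0.01, 1.692]
wrist_force: [0.7, -0.5, 0.4]
opening: 0.0598
grasp_force: 15.0
```

```bash
python3 - <<'E'
from h import *
m,im=snap("wrist","w12")
go([.6142,.0685,.12],.121+np.pi/2)
H=hsv(im);br=((H[...,0]<17)&(H[...,1]>139)&(H[...,2]<200)).astype(np.uint8)
s=sensors.state();p=s["position"];print(proj(m,[p[0],p[1],p[2]-.013]),proj(m,[.614,.0685,.094]))
g=cv2.cvtColor(im,cv2.COLOR_BGR2GRAY)
c,h=cv2.findContours(br,cv2.RETR_CCOMP,cv2.CHAIN_APPROX_NONE)
for i,k in enumerate(c):
    if cv2.contourArea(k)>150: print(cv2.boundingRect(k),cv2.contourArea(k),h[0][i][3])
E
```

```text
pos [0.6154 0.0655 0.1563] rpy [-3.138  0.01   1.69 ] shift [ 0.12 -0.02  1.21] turn -0.02
[314.05733166 319.08854861] [312.87780662 271.0010935 ]
(247, 357, 138, 32) 3895.5 -1
(242, 256, 148, 63) 6854.0 -1
(0, 29, 63, 75) 1184.5 -1
```

```bash
python3 - <<'E'
from h import *
m=cams.camera_model("wrist");im=cv2.imread("pics/w12.png")
s=sensors.state();p=s["position"]
for u in (270,316,360):
    col=hsv(im)[235:275,u]; print(u,[235+i for i in range(40) if col[i,0]<17 and col[i,1]>139][:2],[235+i for i in range(40) if col[i,0]<17 and col[i,1]>139][-1:])
    print(onz(m,(u,256),p[2]-.0157),onz(m,(u,259),p[2]-.0157))
print(p)
E
```

```text
270 [258, 260] [274]
[0.59517448 0.08820997 0.14056313] [0.59528414 0.08697815 0.14056313]
316 [260, 261] [274]
[0.61310863 0.09038114 0.14056313] [0.61325586 0.08915444 0.14056313]
360 [260, 262] [274]
[0.63024745 0.09245601 0.14056313] [0.63043054 0.09123422 0.14056313]
[0.6153725  0.06551504 0.15626313]
```

carry_out(
  steps=[
    [0.13, -0.03, 0.2, 0, -1],
    [0, 0, 0.3, 0, -1],
    [0, 0, 0.3, 0, -1],
    [0, 0, 0.3, 0, -1],
    [0, 0, 0.3, 0, -1],
    [0, 0, 0.2, 0, -1],
    [0, 0, 0, 0, -1],
    [0, 0, 0, 0, -1],
  ],
)

```text
time: 34.8
position: [0.6136, 0.0702, 0.1073]
ee_rot: [-3.137, 0.01, 1.691]
wrist_force: [0.3, 0.6, -0.3]
opening: 0.0598
grasp_force: 15.0
```

carry_out(
  steps=[
    [0, -0.03, 0.3, 0, -1],
    [0, 0, 0.3, 0, -1],
    [0, 0, 0.3, 0, -1],
    [0, 0, 0.3, 0, -1],
    [0, 0, 0.2, 0, -1],
    [0, 0, 0.08, 0, -1],
    [0, 0, 0, 0, -1],
    [0, 0, 0, 0, -1],
  ],
)

```text
time: 35.47
position: [0.613, 0.0697, 0.0635]
ee_rot: [-3.138, 0.009, 1.691]
wrist_force: [0.0, -0.1, 0.1]
opening: 0.0596
grasp_force: 15.0
```

carry_out(
  steps=[
    [0, 0, 0.05, 0, -1],
    [0, 0, 0, 0, -1],
    [0, 0, 0, 0, 1],
    [0, 0, 0, 0, 1],
    [0, 0, 0, 0, 1],
    [0, 0, 0, 0, 1],
    [0, 0, 0, 0, 1],
    [0, 0, -0.3, 0, 1],
    [0, 0, -0.6, 0, 1],
    [0, 0, -0.9, 0, 1],
    [0, 0, -0.9, 0, 1],
    [0, 0, -0.9, 0, 1],
    [0, 0, -0.9, 0, 1],
    [0, 0, -0.9, 0, 1],
    [0, 0, -0.5, 0, 1],
    [0, 0, 0, 0, 1],
    [0, 0, 0, 0, 1],
  ],
)

```text
time: 36.88
position: [0.6137, 0.0714, 0.2402]
ee_rot: [-3.14, 0.008, 1.691]
wrist_force: [0.2, 0.6, 0.5]
opening: 0.0871
grasp_force: 0.0
```

```bash
python3 st.py; python3 lifts.py w13; python3 - <<'E'
from h import *
go([.49,-.285,.26],2.156)
t,it=snap("top","t3");H=hsv(it)
br=(H[...,0]<15)&(H[...,1]>100)&(H[...,2]<190)&(H[...,2]>50)
for c in blobs(br,150):
    r=cv2.minAreaRect(c);print("brown",np.round(r[0]),np.round(r[1]),r[2],np.round(onz(t,r[0],.012),3))
E
```

```text
[-0.83  0.33  0.84  1.57 -0.24  1.35  0.15] [-0.001 -0.009 -1.   ] [0.614 0.071 0.24 ] 0.617852824207647 1.6905550698292047
img (281, 197, 69, 66) area 4095.0 rect mm [615.2  55.6] [63.2 61.9] 6.9
  hole img 314.6342155009452 228.61279143037174 area 1058.0 [0.6148 0.0556 0.006 ]
  poly [[581.0, 83.0], [591.0, 25.0], [608.0, 33.0], [611.0, 25.0], [641.0, 27.0], [630.0, 35.0], [648.0, 35.0], [642.0, 90.0]]
img (38, 69, 85, 61) area 1614.0 rect mm [402.5 147.4] [85.3 20.3] 39.5
  poly [[438.0, 171.0], [434.0, 173.0], [420.0, 157.0], [400.0, 158.0], [367.0, 129.0], [368.0, 123.0], [385.0, 120.0], [436.0, 162.0]]
pos [0.613  0.0715 0.2388] rpy [-3.138  0.009  1.691] shift [-11.31  -5.49  -0.59] turn -4.44
brown [434. 263.] [22. 20.] 56.3099365234375 [ 0.448 -0.293  0.012]
brown [519. 187.] [10. 37.] 30.963756561279297 [ 0.649 -0.522  0.012]
brown [ 62. 176.] [22. 36.] 23.96249008178711 [0.682 0.687 0.012]
brown [598.  51.] [17. 31.] 47.862403869628906 [ 1.017 -0.743  0.012]
brown [ 73. 262.] [39. 19.] 56.30992889404297 [0.455 0.652 0.012]
```

The first lift is on the pin, flat and at 6.9° as wanted. Next, lift B.

```bash
python3 - <<'E'
from h import *
go([.446,-.2885,.24],2.156)
E
```

```text
pos [0.6126 0.0716 0.238 ] rpy [-3.136  0.009  1.691] shift [-11.25  -6.95   0.07] turn -4.44
```

carry_out(
  steps=[
    [-0.4, -0.25, 0, 0, 1],
    [-0.8, -0.5, 0, 0, 1],
    [-0.8, -0.5, 0, 0, 1],
    [-0.8, -0.5, 0, 0, 1],
    [-0.8, -0.5, 0, 0, 1],
    [-0.8, -0.5, 0, 0, 1],
    [-0.8, -0.5, 0, 0, 1],
    [-0.8, -0.5, 0, 0, 1],
    [-0.8, -0.5, 0, 0, 1],
    [-0.8, -0.5, 0, 0, 1],
    [-0.8, -0.5, 0, 0, 1],
    [-0.8, -0.5, 0, 0, 1],
    [-0.8, -0.5, 0, 0, 1],
    [-0.8, -0.5, 0, 0, 1],
    [-0.45, -0.2, 0, 0, 1],
    [0, 0, 0, 0, 1],
  ],
)

```text
time: 38.32
position: [0.4427, -0.293, 0.2421]
ee_rot: [-3.136, 0.01, 1.683]
wrist_force: [-0.9, -0.3, 0.5]
opening: 0.0871
grasp_force: 0.0
```

carry_out(
  steps=[
    [0, 0, 0.4, -0.9, 1],
    [0, 0, 0.4, -0.9, 1],
    [0, 0, 0.4, -0.9, 1],
    [0, 0, 0.4, -0.9, 1],
    [0, 0, 0.4, -0.84, 1],
    [0, 0, 0, 0, 1],
    [0, 0, 0, 0, 1],
    [0, 0, 0, 0, 1],
  ],
)

```text
time: 38.98
position: [0.4465, -0.2889, 0.1831]
ee_rot: [-3.134, 0.006, 2.154]
wrist_force: [0.3, -0.4, 0.7]
opening: 0.0871
grasp_force: 0.0
```

```bash
python3 st.py; python3 lifts.py w14; python3 prof.py w14 33.4|grep -v "  y"; python3 - <<'E'
from h import *
go([.446,-.2885,.027],2.156)
E
```

```text
[-0.43  0.17  1.04  1.86 -0.14  1.2   1.24] [-0.003 -0.009 -1.   ] [ 0.446 -0.289  0.183] 0.5317875132601697 2.153620634294135
img (274, 196, 78, 74) area 5329.5 rect mm [ 446.3 -294.5] [60.  58.8] 33.5
  hole img 312.91076851202985 226.7724830647045 area 713.5 [ 0.4443 -0.2911  0.006 ]
  poly [[407.0, -285.0], [440.0, -330.0], [480.0, -307.0], [483.0, -297.0], [454.0, -255.0]]
[ 446.8 -294.8]
  hole rect [array([ 444. , -290.5]), array([22.5, 20.9]), np.float64(33.8)]
pos [ 0.4467 -0.289   0.1834] rpy [-3.135  0.007  2.154] shift [0.06 0.03 5.21] turn -0.02
```

carry_out(
  steps=[
    [0, -0.08, 0.5, 0, 1],
    [0, 0, 0.8, 0, 1],
    [0, 0, 0.8, 0, 1],
    [0, 0, 0.8, 0, 1],
    [0, 0, 0.8, 0, 1],
    [0, 0, 0.8, 0, 1],
    [0, 0, 0.5, 0, 1],
    [0, 0, 0.2, 0, 1],
    [0, 0, 0, 0, 1],
    [0, 0, 0, 0, -1],
    [0, 0, 0, 0, -1],
    [0, 0, 0, 0, -1],
    [0, 0, 0, 0, -1],
    [0, 0, 0, 0, -1],
    [0, 0, 0, 0, -1],
    [0, 0, 0, 0, -1],
    [0, 0, 0, 0, -1],
  ],
  squeeze=15,
)

```text
time: 40.45
position: [0.4445, -0.2918, 0.0272]
ee_rot: [-3.135, 0.007, 2.156]
wrist_force: [-0.7, 1.4, 3.0]
opening: 0.0597
grasp_force: 15.0
```

carry_out(
  steps=[
    [0, 0, -0.3, 0, -1],
    [0, 0, -0.8, 0, -1],
    [0, 0, -0.9, 0, -1],
    [0, 0, -0.9, 0, -1],
    [0, 0, -0.9, 0, -1],
    [0, 0, -0.7, 0, -1],
    [0, 0, 0, 0.9, -1],
    [0, 0, 0, 0.9, -1],
    [0, 0, 0, 0.9, -1],
    [0, 0, 0, 0.9, -1],
    [0, 0, 0, 0.8, -1],
    [0, 0, 0, 0, -1],
    [0, 0, 0, 0, -1],
  ],
)

```text
time: 41.53
position: [0.4442, -0.2906, 0.162]
ee_rot: [-3.138, 0.009, 1.697]
wrist_force: [-0.8, 0.7, -0.9]
opening: 0.0595
grasp_force: 15.0
```

```bash
python3 - <<'E'
from h import *
go([.6135,.0702,.16],.121+np.pi/2)
E
```

```text
pos [ 0.4442 -0.2906  0.162 ] rpy [-3.138  0.009  1.697] shift [11.22  7.11 -0.06] turn 0.05
```

carry_out(
  steps=[
    [0.3, 0.18, 0, 0.05, -1],
    [0.78, 0.495, 0, 0, -1],
    [0.78, 0.495, 0, 0, -1],
    [0.78, 0.495, 0, 0, -1],
    [0.78, 0.495, 0, 0, -1],
    [0.78, 0.495, 0, 0, -1],
    [0.78, 0.495, 0, 0, -1],
    [0.78, 0.495, 0, 0, -1],
    [0.78, 0.495, 0, 0, -1],
    [0.78, 0.495, 0, 0, -1],
    [0.78, 0.495, 0, 0, -1],
    [0.78, 0.495, 0, 0, -1],
    [0.78, 0.495, 0, 0, -1],
    [0.78, 0.495, 0, 0, -1],
    [0.78, 0.495, 0, 0, -1],
    [0, 0, 0, 0, -1],
    [0, 0, 0, 0, -1],
    [0, 0, 0, 0, -1],
  ],
)

```text
time: 43.03
position: [0.616, 0.068, 0.1579]
ee_rot: [-3.137, 0.01, 1.691]
wrist_force: [-0.5, -1.3, 0.2]
opening: 0.0596
grasp_force: 15.0
```

```bash
python3 - <<'E'
from h import *
m,im=snap("wrist","w15");H=hsv(im)
s=sensors.state();p=s["position"]
for u in (270,316,360):
    col=H[230:275,u]; v=[230+i for i in range(45) if col[i,0]<17 and col[i,1]>139][0]; print(u,v,onz(m,(u,v-.5),p[2]-.0155)[:2]-p[:2])
go([.6135,.0702,.108],.121+np.pi/2)
E
```

```text
270 230 [-0.02104366  0.03413581]
316 250 [-0.00251663  0.02831119]
360 251 [0.01456272 0.02998053]
pos [0.6159 0.0673 0.1581] rpy [-3.138  0.01   1.689] shift [ 0.12 -0.06  1.67] turn -0.03
```

carry_out(
  steps=[
    [0.12, -0.07, 0.2, -0.03, -1],
    [0, 0, 0.3, 0, -1],
    [0, 0, 0.3, 0, -1],
    [0, 0, 0.3, 0, -1],
    [0, 0, 0.3, 0, -1],
    [0, 0, 0.25, 0, -1],
    [0, 0, 0, 0, -1],
    [0, 0, 0, 0, -1],
  ],
)

```text
time: 43.75
position: [0.6141, 0.0712, 0.1084]
ee_rot: [-3.139, 0.01, 1.692]
wrist_force: [0.3, 0.8, 3.9]
opening: 0.0598
grasp_force: 15.0
```

carry_out(
  steps=[
    [0, 0, 0, 0, -1],
    [0, 0, 0, 0, -1],
  ],
)

```text
time: 43.92
position: [0.6138, 0.0716, 0.1085]
ee_rot: [-3.138, 0.009, 1.693]
wrist_force: [-0.2, -0.6, 2.9]
opening: 0.0597
grasp_force: 15.0
```

```bash
python3 - <<'E'
from h import *
s=sensors.state();p=s["position"];print(p)
m,im=snap("wrist","w16")
ex=np.array([-.1207,.9927,0]);xx=np.array([.9927,.1207,0])
for dx in(0,.02,-.02):
  print("held edge",proj(m,p+ex*.024+xx*dx+[0,0,-.0157]),"bottom",proj(m,p+ex*.024+xx*dx+[0,0,-.0277]),"plate lift edge",proj(m,np.array([.6138,.069,.046])+ex*.024+xx*dx))
print("pin top",proj(m,[.614,.0685,.094]))
H=hsv(im)
for u in(270,290,314,340,360): print(u,[(v,*H[v,u].tolist()) for v in range(228,300,4)])
im0=cv2.imread("pics/w15.png");
d=np.zeros(1)
E
```

```text
[0.61383551 0.07163421 0.10849278]
held edge [314.17638573 258.31657869] bottom [314.38907159 249.71071293] plate lift edge [314.17090081 235.28738898]
held edge [365.05316191 258.41568758] bottom [361.8101046  249.79962734] plate lift edge [353.6532736  235.35658695]
held edge [263.34349445 258.21755529] bottom [267.00616646 249.62187002] plate lift edge [274.71496223 235.21823733]
pin top [313.64031497 322.56785763]
270 [(228, 27, 22, 126), (232, 25, 22, 126), (236, 27, 22, 126), (240, 25, 25, 110), (244, 11, 155, 66), (248, 11, 157, 65), (252, 12, 157, 65), (256, 11, 154, 68), (260, 11, 158, 68), (264, 12, 156, 67), (268, 12, 154, 68), (272, 12, 156, 67), (276, 11, 158, 68), (280, 11, 158, 68), (284, 12, 161, 68), (288, 11, 158, 68), (292, 11, 158, 68), (296, 11, 158, 68)]
290 [(228, 30, 22, 125), (232, 27, 22, 125), (236, 25, 24, 127), (240, 21, 30, 112), (244, 11, 155, 66), (248, 10, 158, 66), (252, 11, 157, 65), (256, 11, 157, 73), (260, 11, 154, 71), (264, 11, 157, 70), (268, 11, 157, 70), (272, 11, 158, 71), (276, 11, 155, 69), (280, 12, 159, 69), (284, 12, 161, 68), (288, 12
[... 444 characters left out ...]
, 27, 22, 125), (236, 28, 24, 127), (240, 25, 27, 113), (244, 11, 155, 66), (248, 11, 155, 66), (252, 11, 158, 66), (256, 11, 159, 69), (260, 11, 158, 68), (264, 11, 158, 68), (268, 11, 154, 68), (272, 11, 158, 68), (276, 11, 158, 68), (280, 12, 158, 68), (284, 12, 161, 68), (288, 12, 156, 44), (292, 11, 163, 61), (296, 12, 167, 61)]
360 [(228, 28, 24, 128), (232, 30, 22, 125), (236, 30, 22, 127), (240, 25, 27, 112), (244, 11, 155, 66), (248, 11, 153, 65), (252, 12, 153, 65), (256, 12, 154, 68), (260, 11, 158, 68), (264, 12, 152, 69), (268, 12, 154, 68), (272, 12, 156, 67), (276, 11, 155, 69), (280, 11, 161, 68), (284, 11, 158, 68), (288, 11, 158, 68), (292, 11, 158, 68), (296, 11, 161, 68)]
```

The pin shows through the hole, sitting about 2 mm to the -y side of centre, so the edge is rubbing. I'll shift 2 mm and descend.

carry_out(
  steps=[
    [-0.07, 0, 0, 0, -1],
    [0, 0, 0, 0, -1],
    [0, 0, 0, 0, -1],
  ],
)

```text
time: 44.22
position: [0.6138, 0.0695, 0.1084]
ee_rot: [-3.138, 0.009, 1.692]
wrist_force: [-0.1, 0.2, 3.2]
opening: 0.0597
grasp_force: 15.0
```

carry_out(
  steps=[
    [0, 0, 0.2, 0, -1],
    [0, 0, 0.2, 0, -1],
    [0, 0, 0, 0, -1],
    [0, 0, 0, 0, -1],
  ],
)

```text
time: 44.55
position: [0.6151, 0.0695, 0.0978]
ee_rot: [-3.141, 0.009, 1.693]
wrist_force: [-0.8, 0.1, 8.3]
opening: 0.0593
grasp_force: 15.0
```

Resistance is growing, so I'll back up and check how the lift sits in the jaws.

carry_out(
  steps=[
    [0, 0, -0.4, 0, -1],
    [0, 0, -0.6, 0, -1],
    [0, 0, -0.6, 0, -1],
    [0, 0, -0.4, 0, -1],
    [0, 0, 0, 0, -1],
    [0, 0, 0, 0, -1],
    [0, 0, 0, 0, -1],
  ],
)

```text
time: 45.13
position: [0.6133, 0.0704, 0.1555]
ee_rot: [-3.136, 0.009, 1.693]
wrist_force: [0.7, -0.0, -1.0]
opening: 0.0599
grasp_force: 15.0
```

```bash
python3 - <<'E'
from h import *
s=sensors.state();p=s["position"];print(p,s["wrist_force"])
m,im=snap("wrist","w17")
ex=np.array([-.1207,.9927,0]);xx=np.array([.9927,.1207,0])
print("held edge",proj(m,p+ex*.024+[0,0,-.0157]),"bottom",proj(m,p+ex*.024+[0,0,-.0277]),"plate lift edge",proj(m,np.array([.6138,.069,.046])+ex*.024),"hole rim",proj(m,p+ex*.011+[0,0,-.0157]),proj(m,p+[0,0,-.0157]))
print("pin top",proj(m,[.614,.0685,.094]))
H=hsv(im)
for u in(255,270,290,314,340,360,375): print(u,[(v,*H[v,u].tolist()) for v in range(200,320,4)])
E
```

```text
[0.61329698 0.07042981 0.15554523] [ 0.65088375 -0.03552578 -0.95387309]
held edge [314.31468568 258.3127148 ] bottom [314.57332103 249.71468056] plate lift edge [316.22258671 214.71534428] hole rim [314.30415123 289.17008123] [314.29558476 314.26287791]
pin top [315.99432805 279.36261549]
255 [(200, 30, 20, 129), (204, 30, 20, 128), (208, 25, 24, 128), (212, 27, 22, 127), (216, 25, 24, 117), (220, 30, 23, 111), (224, 27, 21, 111), (228, 27, 25, 114), (232, 30, 21, 145), (236, 28, 22, 140), (240, 27, 23, 111), (244, 27, 21, 109), (248, 30, 23, 113), (252, 30, 23, 111), (256, 30, 23, 110), (260, 21, 36, 98), (264, 12, 156, 62), (268, 13, 159, 61), (272, 13, 159, 61), (276, 12, 157, 60), (280, 12, 159, 61), (284, 12, 163, 61), (288, 12, 163, 61), (292, 12, 163, 61), (296, 12, 160, 62), (300, 12, 163, 61), (304, 13, 162, 60), (308, 12, 160, 62), (312, 13, 166, 60), (316, 12, 166, 60)]
270 [(200, 30, 22, 129), (204, 27, 22, 129), (208, 28, 24, 128), (212, 30, 22, 127), (216, 19, 39, 105), (220, 11, 150, 75), (224, 12, 146, 68), (228, 12, 148, 67), (232, 12, 146, 68), (236, 11, 147, 78), 
[... 2719 characters left out ...]
, 12, 160, 62), (304, 13, 165, 62), (308, 12, 162, 63), (312, 12, 160, 62), (316, 12, 165, 62)]
375 [(200, 28, 23, 152), (204, 32, 22, 151), (208, 32, 23, 155), (212, 30, 22, 153), (216, 30, 20, 166), (220, 28, 22, 166), (224, 28, 23, 169), (228, 30, 21, 159), (232, 30, 23, 147), (236, 28, 24, 147), (240, 28, 24, 146), (244, 28, 23, 145), (248, 26, 26, 149), (252, 28, 26, 148), (256, 26, 24, 150), (260, 23, 36, 128), (264, 13, 154, 63), (268, 13, 154, 63), (272, 13, 158, 63), (276, 13, 154, 63), (280, 12, 155, 64), (284, 13, 158, 63), (288, 12, 158, 63), (292, 12, 158, 63), (296, 13, 162, 63), (300, 13, 162, 63), (304, 13, 160, 62), (308, 13, 162, 63), (312, 13, 160, 62), (316, 13, 165, 62)]
```

```bash
python3 - <<'E'
from h import *
for f in("w12","w15","w16","w17"):
    H=hsv(cv2.imread(f"pics/{f}.png"));b=(H[...,0]<17)&(H[...,1]>130)&(H[...,2]<130)
    print(f)
    for v in(256,260,264,270,280,286,300,306,312,360,366,372,378,384,390,396):
        u=np.where(b[v,200:440])[0]+200
        if len(u):
            r=np.split(u,np.where(np.diff(u)>2)[0]+1);print("  ",v,[(int(k[0]),int(k[-1])) for k in r if len(k)>3])
E
```

```text
w12
   256 [(247, 367)]
   260 [(245, 387)]
   264 [(242, 389)]
   270 [(242, 389)]
   280 [(243, 389)]
   286 [(242, 389)]
   300 [(243, 289), (343, 389)]
   306 [(243, 289), (343, 389)]
   312 [(243, 289), (343, 388)]
   360 [(247, 384)]
   366 [(247, 384)]
   372 [(248, 265), (272, 346), (350, 383)]
w15
   256 [(242, 389)]
   260 [(242, 390)]
   264 [(242, 390)]
   270 [(242, 389)]
   280 [(243, 389)]
   286 [(241, 390)]
   300 [(242, 289), (343, 389)]
   306 [(243, 289), (343, 389)]
   312 [(243, 289), (343, 389)]
   360 [(247, 384)]
   366 [(247, 384)]
   372 [(251, 307), (311, 380)]
w16
   256 [(245, 387)]
   260 [(244, 388)]
   264 [(243, 388)]
   270 [(243, 388)]
   280 [(243, 388)]
   286 [(241, 390)]
   300 [(241, 296), (333, 391)]
   306 [(241, 296), (333, 391)]
   312 [(240, 295), (333, 391)]
   360 [(240, 392)]
   366 [(239, 392)]
   372 [(239, 392)]
   378 [(239, 392)]
   384 [(240, 391)]
   390 [(244, 387)]
w17
   256 [(271, 298), (334, 361)]
   260 [(270, 298), (334, 361)]
   264 [(245, 387)]
   270 [(244, 387)]
   280 [(243, 388)]
   286 [(241, 390)]
   300 [(240, 392)]
   306 [(239, 287), (344, 393)]
   312 [(238, 287), (344, 393)]
   360 [(232, 397)]
   366 [(233, 397)]
   372 [(232, 398)]
   378 [(232, 398)]
   384 [(232, 399)]
   390 [(233, 397)]
   396 []
```

The lift tilted in the jaws, rear end up, because its hole was about 3 mm off towards +y when it met the pin. I'll set it down on clear bench to level it and re-grip.

carry_out(
  steps=[
    [0, 0, -0.5, 0, -1],
    [0, 0, -0.5, 0, -1],
    [-0.7, 0.12, 0, 0, -1],
    [-0.7, 0.12, 0, 0, -1],
    [-0.7, 0.12, 0, 0, -1],
    [-0.7, 0.12, 0, 0, -1],
    [-0.7, 0.12, 0, 0, -1],
    [-0.7, 0.12, 0, 0, -1],
    [-0.7, 0.12, 0, 0, -1],
    [-0.58, 0.06, 0, 0, -1],
    [0, 0, 0.8, 0, -1],
    [0, 0, 0.8, 0, -1],
    [0, 0, 0.8, 0, -1],
    [0, 0, 0.8, 0, -1],
    [0, 0, 0.8, 0, -1],
    [0, 0, 0, 0, -1],
    [0, 0, 0, 0, -1],
  ],
)

```text
time: 46.6
position: [0.659, -0.0903, 0.0659]
ee_rot: [-3.133, 0.009, 1.693]
wrist_force: [0.4, 0.4, -0.3]
opening: 0.0597
grasp_force: 15.0
```

carry_out(
  steps=[
    [0, 0, 0.2, 0, -1],
    [0, 0, 0.2, 0, -1],
    [0, 0, 0.2, 0, -1],
    [0, 0, 0, 0, -1],
  ],
)

```text
time: 46.93
position: [0.6602, -0.0904, 0.0493]
ee_rot: [-3.137, 0.009, 1.693]
wrist_force: [-0.3, -0.6, -0.2]
opening: 0.0597
grasp_force: 15.0
```

carry_out(
  steps=[
    [0, 0, 0.2, 0, -1],
    [0, 0, 0.15, 0, -1],
    [0, 0, 0.15, 0, -1],
    [0, 0, 0.1, 0, -1],
    [0, 0, 0.07, 0, -1],
    [0, 0, 0, 0, -1],
  ],
)

```text
time: 47.43
position: [0.6604, -0.0911, 0.0303]
ee_rot: [-3.137, 0.009, 1.693]
wrist_force: [-0.8, 0.4, 3.3]
opening: 0.0597
grasp_force: 15.0
```

carry_out(
  steps=[
    [0, 0, 0.06, 0, -1],
    [0, 0, 0, 0, -0.2],
    [0, 0, 0, 0, 0.5],
    [0, 0, 0, 0, 1],
    [0, 0, 0, 0, 1],
    [0, 0, 0, 0, 1],
    [0, 0, 0, 0, 1],
    [0, 0, -0.5, 0, 1],
    [0, 0, -0.9, 0, 1],
    [0, 0, -0.9, 0, 1],
    [0, 0, -0.9, 0, 1],
    [0, 0, -0.9, 0, 1],
    [0, 0, -0.9, 0, 1],
    [0, 0, 0, 0, 1],
    [0, 0, 0, 0, 1],
  ],
)

```text
time: 48.68
position: [0.6621, -0.0901, 0.1811]
ee_rot: [3.141, 0.01, 1.693]
wrist_force: [-0.9, 0.3, -0.0]
opening: 0.0868
grasp_force: 0.0
```

```bash
python3 st.py; python3 lifts.py w18; python3 prof.py w18 7; python3 - <<'E'
from h import *
go([.66,-.09,.027],.121+np.pi/2)
E
```

```text
[-0.57  0.53  0.91  1.52 -0.42  1.3   0.51] [ 0.002 -0.009 -1.   ] [ 0.662 -0.09   0.181] 0.6681601977312848 1.6925305714910426
img (275, 212, 77, 72) area 5196.5 rect mm [ 662.8 -106.6] [59.3 58.1] 7.0
  hole img 313.5437756497948 241.6969904240766 area 731.0 [ 0.6626 -0.1028  0.006 ]
  poly [[630.0, -82.0], [640.0, -135.0], [693.0, -128.0], [687.0, -74.0]]
img (218, 0, 98, 37) area 2019.5 rect mm [612.1  50.9] [65.4 21.9] 7.0
  poly [[579.0, 58.0], [581.0, 45.0], [592.0, 37.0], [602.0, 39.0], [600.0, 45.0], [588.0, 49.0], [634.0, 54.0], [638.0, 46.0], [644.0, 51.0], [643.0, 66.0]]
[ 661.3 -105.5]
  y -28 [-24.  25.]
  y -24 [-28.  28.]
  y -20 [-30.  29.]
  y -16 [-30.  29.]
  y -12 [-29.  29.]
  y -8 [-29.  29.]
  y -4 [-29.  29.]
  y 0 [-29.  29.]
  y 4 [-29.  29.]
  y 8 [-29.  29.]
  y 12 [-29.  29.]
  y 16 [-29.  29.]
  y 20 [-29.  29.]
  y 24 [-29.  29.]
  y 28 [-29.  29.]
  hole rect [array([ 660.9, -100.5]), array([22.7, 21. ]), np.float64(7.0)]
[610.9  51.1]
  y -12 [-24. -12.]
  y -8 [-29.  30.]
  y -4 [-32.  32.]
  y 0 [-32.  32.]
  y 4 [-33.  32.]
  y 8 [-33.  33.]
  y 12 [-32.  33.]
pos [ 0.6611 -0.0895  0.1792] rpy [-3.139  0.009  1.693] shift [ 0.03 -0.03  5.07] turn 0.01
```

carry_out(
  steps=[
    [0, 0, 0, 0, 1],
    [0, 0, 0, 0, 1],
    [0, 0, 0, 0, 1],
    [0, 0, 0, 0, 1],
    [0, 0, 0, 0, 1],
  ],
)

```text
time: 49.15
position: [0.6606, -0.0895, 0.1774]
ee_rot: [-3.137, 0.009, 1.693]
wrist_force: [0.8, 0.5, -0.2]
opening: 0.0871
grasp_force: 0.0
```

```bash
python3 lifts.py w19 | head -2; python3 prof.py w19 7|grep hole
```

```text
img (278, 213, 78, 74) area 5333.0 rect mm [ 662.8 -106.4] [59.8 59.2] 7.0
  hole img 316.4522176497485 244.1920438957476 area 729.0 [ 0.6627 -0.1031  0.006 ]
  hole rect [array([ 662.3, -101.4]), array([23.4, 20.9]), np.float64(7.1)]
```

carry_out(
  steps=[
    [0, 0, -0.7, 0, 1],
    [0, 0, -0.7, 0, 1],
    [0, 0, -0.7, 0, 1],
    [0, 0, -0.5, 0, 1],
    [0, 0, 0, 0, 1],
    [0, 0, 0, 0, 1],
    [0, 0, 0, 0, 1],
    [0, 0, 0, 0, 1],
    [0, 0, 0, 0, 1],
  ],
)

```text
time: 49.95
position: [0.6606, -0.0885, 0.2547]
ee_rot: [-3.136, 0.009, 1.693]
wrist_force: [-0.4, -0.3, 0.5]
opening: 0.0871
grasp_force: 0.0
```

```bash
python3 lifts.py w20 | head -2; python3 prof.py w20 7|grep hole;python3 - <<'E'
from h import *
go([.6608,-.0995,.027],.121+np.pi/2)
E
```

```text
img (286, 199, 63, 59) area 3208.5 rect mm [ 662.7 -106.3] [58.9 58. ] 5.9
  hole img 316.6519751877244 223.95429317662422 area 510.5 [ 0.6624 -0.1031  0.006 ]
  hole rect [array([ 662.3, -102. ]), array([24.1, 21.6]), np.float64(7.1)]
pos [ 0.6607 -0.0886  0.2549] rpy [-3.136  0.009  1.693] shift [-0.29  0.    7.6 ] turn 0.01
```

carry_out(
  steps=[
    [-0.41, -0.02, 0.5, 0, 1],
    [0, 0, 0.8, 0, 1],
    [0, 0, 0.8, 0, 1],
    [0, 0, 0.8, 0, 1],
    [0, 0, 0.8, 0, 1],
    [0, 0, 0.8, 0, 1],
    [0, 0, 0.8, 0, 1],
    [0, 0, 0.8, 0, 1],
    [0, 0, 0.8, 0, 1],
    [0, 0, 0.5, 0, 1],
    [0, 0, 0.2, 0, 1],
    [0, 0, 0, 0, 1],
    [0, 0, 0, 0, 1],
    [0, 0, 0, 0, 1],
  ],
)

```text
time: 51.17
position: [0.6618, -0.1038, 0.0285]
ee_rot: [-3.139, 0.01, 1.692]
wrist_force: [1.4, -0.5, 0.0]
opening: 0.087
grasp_force: 0.0
```

```bash
python3 - <<'E'
from h import *
go([.6615,-.1008,.0272],.121+np.pi/2)
E
```

```text
pos [ 0.6618 -0.1038  0.0285] rpy [-3.139  0.01   1.692] shift [0.1  0.   0.04] turn 0.01
```

carry_out(
  steps=[
    [0.1, 0, 0.03, 0, 1],
    [0, 0, 0, 0, 1],
    [0, 0, 0, 0, -1],
    [0, 0, 0, 0, -1],
    [0, 0, 0, 0, -1],
    [0, 0, 0, 0, -1],
    [0, 0, 0, 0, -1],
    [0, 0, 0, 0, -1],
    [0, 0, 0, 0, -1],
    [0, 0, 0, 0, -1],
    [0, 0, -0.5, 0, -1],
    [0, 0, -0.9, 0, -1],
    [0, 0, -0.9, 0, -1],
    [0, 0, -0.9, 0, -1],
    [0, 0, -0.9, 0, -1],
    [0, 0, -0.4, 0, -1],
    [0, 0, 0, 0, -1],
    [0, 0, 0, 0, -1],
    [0, 0, 0, 0, -1],
    [0, 0, 0, 0, -1],
  ],
  squeeze=20,
)

```text
time: 52.83
position: [0.6603, -0.0985, 0.1601]
ee_rot: [-3.135, 0.008, 1.693]
wrist_force: [0.3, 0.0, -0.8]
opening: 0.0599
grasp_force: 20.0
```

```bash
cat > held.py <<'E'
from h import *
import sys
s=sensors.state();p=s["position"];print(p,s["wrist_force"],s["opening"])
m,im=snap("wrist",sys.argv[1])
H=hsv(im);b=(H[...,0]<17)&(H[...,1]>130)&(H[...,2]<150)
for v in(280,306,312,360,366):
    u=np.where(b[v,200:440])[0]+200
    if len(u):
        r=np.split(u,np.where(np.diff(u)>2)[0]+1);print("  ",v,[(int(k[0]),int(k[-1])) for k in r if len(k)>3])
for u in(255,270,316,360,375):
    v=np.where(b[200:300,u])[0]+200;r=np.split(v,np.where(np.diff(v)>2)[0]+1);print(u,[(int(k[0]),int(k[-1])) for k in r if len(k)>2])
E
python3 held.py w21;python3 - <<'E'
from h import *
go([.6138,.069,.16],.121+np.pi/2)
E
```

```text
[ 0.66029137 -0.09849757  0.16009444] [ 0.32825705  0.00653698 -0.81172721] 0.059865437726178944
   280 [(243, 389)]
   306 [(243, 289), (343, 389)]
   312 [(243, 289), (343, 389)]
   360 [(247, 385)]
   366 [(247, 384)]
255 [(257, 299)]
270 [(257, 299)]
316 [(257, 294)]
360 [(258, 299)]
375 [(258, 299)]
pos [ 0.6604 -0.0986  0.1602] rpy [-3.135  0.009  1.693] shift [ 5.74 -0.86 -0.04] turn 0.01
```

carry_out(
  steps=[
    [0.7, -0.1, 0, 0, -1],
    [0.7, -0.1, 0, 0, -1],
    [0.7, -0.1, 0, 0, -1],
    [0.7, -0.1, 0, 0, -1],
    [0.7, -0.1, 0, 0, -1],
    [0.7, -0.1, 0, 0, -1],
    [0.7, -0.12, 0, 0, -1],
    [0.7, -0.12, 0, 0, -1],
    [0.15, -0.02, 0, 0, -1],
    [0, 0, 0, 0, -1],
    [0, 0, 0, 0, -1],
    [0, 0, 0, 0, -1],
    [0, 0, 0, 0, -1],
  ],
)

```text
time: 53.97
position: [0.6151, 0.0668, 0.1608]
ee_rot: [-3.138, 0.01, 1.69]
wrist_force: [-1.0, 0.2, -0.9]
opening: 0.0598
grasp_force: 20.0
```

```bash
python3 - <<'E'
from h import *
go([.6138,.069,.125],.121+np.pi/2)
E
```

```text
pos [0.6151 0.0668 0.1608] rpy [-3.138  0.01   1.69 ] shift [ 0.09 -0.03  1.19] turn -0.02
```

carry_out(
  steps=[
    [0.09, -0.03, 0.4, -0.02, -1],
    [0, 0, 0.4, 0, -1],
    [0, 0, 0.3, 0, -1],
    [0, 0, 0, 0, -1],
    [0, 0, 0, 0, -1],
    [0, 0, 0, 0, -1],
  ],
)

```text
time: 54.47
position: [0.6136, 0.0711, 0.1276]
ee_rot: [-3.138, 0.009, 1.695]
wrist_force: [-0.4, -0.3, -0.1]
opening: 0.0595
grasp_force: 20.0
```

carry_out(
  steps=[
    [-0.06, 0, 0, 0, -1],
    [0, 0, 0, 0, -1],
    [0, 0, 0, 0, -1],
    [0, 0, 0.2, 0, -1],
    [0, 0, 0.2, 0, -1],
    [0, 0, 0, 0, -1],
    [0, 0, 0, 0, -1],
  ],
)

```text
time: 55.05
position: [0.6131, 0.0695, 0.115]
ee_rot: [-3.137, 0.009, 1.695]
wrist_force: [-0.4, 0.2, 0.2]
opening: 0.0596
grasp_force: 20.0
```

No contact force so far. I'll continue down.

carry_out(
  steps=[
    [0, 0.02, 0.2, 0, -1],
    [0, 0, 0.2, 0, -1],
    [0, 0, 0, 0, -1],
    [0, 0, 0, 0, -1],
  ],
)

```text
time: 55.38
position: [0.6138, 0.0694, 0.1031]
ee_rot: [-3.137, 0.009, 1.695]
wrist_force: [0.4, 0.4, -0.4]
opening: 0.06
grasp_force: 20.0
```

carry_out(
  steps=[
    [0, 0, 0.25, 0.03, -1],
    [0, 0, 0.25, 0, -1],
    [0, 0, 0.25, 0, -1],
    [0, 0, 0.13, 0, -1],
    [0, 0, 0, 0, -1],
    [0, 0, 0, 0, -1],
  ],
)

```text
time: 55.88
position: [0.6139, 0.0691, 0.0769]
ee_rot: [-3.137, 0.009, 1.692]
wrist_force: [0.7, 0.3, -0.5]
opening: 0.0601
grasp_force: 20.0
```

carry_out(
  steps=[
    [0, 0, 0.08, 0, -1],
    [0, 0, 0.03, 0, -1],
    [0, 0, 0, 0, -1],
    [0, 0, 0, 0, 1],
    [0, 0, 0, 0, 1],
    [0, 0, 0, 0, 1],
    [0, 0, 0, 0, 1],
    [0, 0, 0, 0, 1],
    [0, 0, -0.3, 0, 1],
    [0, 0, -0.6, 0, 1],
    [0, 0, -0.9, 0, 1],
    [0, 0, -0.9, 0, 1],
    [0, 0, -0.9, 0, 1],
    [0, 0, -0.9, 0, 1],
    [0, 0, -0.9, 0, 1],
    [0, 0, 0, 0, 1],
    [0, 0, 0, 0, 1],
    [0, 0, 0, 0, 1],
  ],
)

```text
time: 57.38
position: [0.6143, 0.0707, 0.236]
ee_rot: [-3.138, 0.009, 1.692]
wrist_force: [0.4, -0.3, -0.9]
opening: 0.0868
grasp_force: 0.0
```

```bash
python3 st.py; python3 lifts.py w22;python3 - <<'E'
from h import *
m=cams.camera_model("wrist");im=cv2.imread("pics/w22.png")
circ(m,im,[.614,.0685,.094],.008,3,10,.25)
t,it=snap("top","t4");H=hsv(it)
br=(H[...,0]<15)&(H[...,1]>100)&(H[...,2]<190)&(H[...,2]>50)
for c in blobs(br,150):
    r=cv2.minAreaRect(c);print("brown",np.round(r[0]),np.round(r[1]),r[2],np.round(onz(t,r[0],.012),3))
# collar: dark grey near (483,253)
g=H[225:285,455:515];d=(g[...,2]<110)&(g[...,1]<90)
for c in blobs(d,60): 
    (u,v),r=cv2.minEnclosingCircle(c);print("collar",u+455,v+225,r,onz(t,(u+455,v+225),.04))
go([.47,-.40,.28])
E
```

```text
[-0.91  0.37  0.96  1.58 -0.3   1.36  0.2 ] [-0.003 -0.009 -1.   ] [0.614 0.071 0.236] 0.6183475399979478 1.6917271383532415
img (280, 197, 73, 73) area 4883.0 rect mm [616.7  52.5] [65.8 68.2] 7.0
  hole img 329.5681818181818 262.7323232323232 area 66.0 [0.6329 0.0244 0.006 ]
  hole img 315.0388349514563 232.19417475728156 area 927.0 [0.6156 0.0524 0.006 ]
  poly [[581.0, 82.0], [589.0, 20.0], [652.0, 28.0], [645.0, 87.0]]
img (36, 66, 85, 63) area 1940.0 rect mm [402.3 147.4] [85.7 20.2] 39.7
  poly [[437.0, 173.0], [427.0, 164.0], [407.0, 165.0], [367.0, 130.0], [368.0, 122.0], [383.0, 119.0], [436.0, 163.0]]
none [315.5466354  240.13160876] 11.259435812695635
brown [519. 187.] [10. 37.] 30.963756561279297 [ 0.649 -0.522  0.012]
brown [ 63. 175.] [23. 35.] 17.35402488708496 [0.684 0.685 0.012]
brown [598.  51.] [17. 31.] 48.179832458496094 [ 1.017 -0.744  0.012]
collar 482.0 253.0 11.000100135803223 [ 0.47387996 -0.41074943  0.04      ]
pos [0.6138 0.0708 0.2349] rpy [-3.136  0.009  1.692] shift [-15.01  -6.66  -1.33] turn 0
```

Both lifts are stacked at 7.0° and no brown pieces are left loose. Now the collar.

carry_out(
  steps=[
    [-0.5, -0.2, 0, 0, 1],
    [-0.85, -0.38, -0.05, 0, 1],
    [-0.85, -0.38, -0.05, 0, 1],
    [-0.85, -0.38, -0.05, 0, 1],
    [-0.85, -0.38, -0.05, 0, 1],
    [-0.85, -0.38, -0.05, 0, 1],
    [-0.85, -0.38, -0.05, 0, 1],
    [-0.85, -0.38, -0.05, 0, 1],
    [-0.85, -0.38, -0.05, 0, 1],
    [-0.85, -0.38, -0.05, 0, 1],
    [-0.85, -0.38, -0.05, 0, 1],
    [-0.85, -0.38, -0.05, 0, 1],
    [-0.85, -0.38, -0.05, 0, 1],
    [-0.85, -0.38, -0.05, 0, 1],
    [-0.85, -0.38, 0, 0, 1],
    [-0.85, -0.38, 0, 0, 1],
    [-0.85, -0.38, 0, 0, 1],
    [-0.85, -0.38, 0, 0, 1],
    [0, 0, 0, 0, 1],
    [0, 0, 0, 0, 1],
  ],
)

```text
time: 59.15
position: [0.4671, -0.4012, 0.2597]
ee_rot: [-3.136, 0.009, 1.686]
wrist_force: [1.4, 0.2, -0.0]
opening: 0.0873
grasp_force: 0.0
```

carry_out(
  steps=[
    [0, 0, 0, 0, 1],
    [0, 0, 0, 0, 1],
    [0, 0, 0, 0, 1],
  ],
)

```text
time: 59.4
position: [0.4712, -0.397, 0.26]
ee_rot: [-3.138, 0.008, 1.694]
wrist_force: [0.2, 0.2, -0.1]
opening: 0.0873
grasp_force: 0.0
```

```bash
python3 st.py; python3 - <<'E'
from h import *
m,im=snap("wrist","w23")
circ(m,im,[.474,-.411,.04],.025,2,20,.12)
circ(m,im,[.474,-.411,.04],.012,2.5,12,.15)
H=hsv(im);q=proj(m,[.474,-.411,.04]).astype(int);print(q)
for v in range(q[1]-54,q[1]+55,9): print(v,H[v,q[0]-54:q[0]+55:9,2].tolist())
go([.474,-.411,.036],.121+np.pi/2)
E
```

```text
[-0.19  0.39  1.09  1.56 -0.34  1.4   1.05] [-0.003 -0.009 -1.   ] [ 0.471 -0.397  0.26 ] 0.6161232821188491 1.6941809569660002
circ [315.1 235.9] 26.9 exp r 27.6 [ 0.4728 -0.4161  0.04  ]
circ [315.6 233.4] 29.0 exp r 27.6 [ 0.473  -0.4138  0.04  ]
circ [317.6 234.9] 29.5 exp r 27.6 [ 0.4749 -0.4149  0.04  ]
circ [312.9 232.9] 29.8 exp r 27.6 [ 0.4704 -0.4136  0.04  ]
circ [315.1 236.1] 12.0 exp r 13.2 [ 0.4728 -0.4164  0.04  ]
circ [315.6 238.6] 14.6 exp r 13.2 [ 0.4736 -0.4186  0.04  ]
circ [306.9 247.6] 12.9 exp r 13.2 [ 0.4666 -0.4281  0.04  ]
[317 230]
176 [93, 89, 93, 92, 122, 123, 115, 119, 111, 121, 132, 132, 138]
185 [92, 89, 93, 94, 121, 124, 115, 117, 110, 122, 118, 134, 138]
194 [108, 89, 92, 96, 122, 124, 116, 115, 111, 122, 184, 130, 138]
203 [107, 90, 90, 98, 95, 94, 91, 114, 114, 133, 179, 134, 135]
212 [91, 89, 88, 98, 31, 36, 43, 34, 104, 131, 116, 164, 121]
221 [91, 161, 169, 171, 40, 40, 47, 48, 45, 181, 183, 142, 113]
230 [187, 186, 177, 56, 41, 186, 178, 67, 48, 186, 186, 187, 186]
239 [187, 187, 186, 82, 71, 34, 67, 33, 82, 186, 187, 187, 187]
248 [186, 187, 187, 172, 85, 61, 37, 85, 81, 186, 186, 186, 187]
257 [187, 187, 187, 187, 110, 80, 81, 81, 187, 187, 187, 178, 187]
266 [187, 187, 187, 187, 187, 187, 187, 187, 187, 187, 186, 169, 160]
275 [186, 188, 188, 188, 187, 187, 186, 187, 187, 187, 187, 186, 185]
284 [187, 192, 188, 188, 187, 187, 186, 187, 187, 187, 187, 186, 185]
pos [ 0.4712 -0.3971  0.2602] rpy [-3.138  0.008  1.694] shift [-0.41  0.06  7.48] turn 0.02
```

carry_out(
  steps=[
    [-0.28, 0, 0.5, 0, 0.6],
    [-0.28, 0, 0.8, 0, 0.6],
    [0, 0, 0.8, 0, 0.6],
    [0, 0, 0.8, 0, 0.6],
    [0, 0, 0.8, 0, 0.6],
    [0, 0, 0.8, 0, 0.6],
    [0, 0, 0.8, 0, 0.6],
    [0, 0, 0.8, 0, 0.6],
    [0, 0, 0, 0, 0.6],
    [0, 0, 0, 0, 0.6],
    [0, 0, 0, 0, 0.6],
  ],
)

```text
time: 60.37
position: [0.4728, -0.4171, 0.0789]
ee_rot: [-3.139, 0.01, 1.693]
wrist_force: [-0.7, -0.3, 1.0]
opening: 0.0692
grasp_force: 0.0
```

```bash
python3 - <<'E'
from h import *
go([.473,-.416,.036],.121+np.pi/2)
E
```

```text
pos [ 0.4728 -0.4171  0.0789] rpy [-3.139  0.01   1.693] shift [0.05 0.01 1.43] turn 0.01
```

carry_out(
  steps=[
    [0.05, 0, 0.6, 0, 0.6],
    [0, 0, 0.6, 0, 0.6],
    [0, 0, 0.23, 0, 0.6],
    [0, 0, 0, 0, 0.6],
    [0, 0, 0, 0, -1],
    [0, 0, 0, 0, -1],
    [0, 0, 0, 0, -1],
    [0, 0, 0, 0, -1],
    [0, 0, 0, 0, -1],
    [0, 0, 0, 0, -1],
    [0, 0, 0, 0, -1],
  ],
  squeeze=45,
)

```text
time: 61.28
position: [0.4721, -0.4163, 0.0356]
ee_rot: [-3.139, 0.01, 1.692]
wrist_force: [-0.6, 0.5, 6.5]
opening: 0.0495
grasp_force: 45.0
```

carry_out(
  steps=[
    [0, 0, -0.3, 0, -1],
    [0, 0, -0.6, 0, -1],
    [0, 0, -0.9, 0, -1],
    [0, 0, -0.9, 0, -1],
    [0, 0, -0.9, 0, -1],
    [0, 0, -0.9, 0, -1],
    [0, 0, 0, 0, -1],
    [0, 0, 0, 0, -1],
    [0, 0, 0, 0, -1],
  ],
)

```text
time: 62.03
position: [0.4712, -0.4132, 0.1675]
ee_rot: [-3.136, 0.006, 1.692]
wrist_force: [0.2, -0.2, -6.9]
opening: 0.0494
grasp_force: 45.0
```

```bash
python3 st.py; python3 - <<'E'
from h import *
go([.6138,.069,.17],.121+np.pi/2)
m,im=snap("wrist","w24");s=sensors.state();p=s["position"]
print(proj(m,p+[0,0,.004]));V=hsv(im)[...,2]
for v in range(240,380,8): print(v,V[v,260:376:6].tolist())
E
```

```text
[-0.11  0.49  1.03  1.64 -0.43  1.26  1.12] [-0.005 -0.007 -1.   ] [ 0.471 -0.413  0.168] 0.6266884268016211 1.6918749550410737
pos [ 0.4712 -0.4132  0.1675] rpy [-3.136  0.006  1.692] shift [15.38  6.66 -0.22] turn 0.0
[313.38544618 336.84090649]
240 [114, 117, 118, 121, 125, 122, 119, 124, 119, 117, 119, 113, 131, 144, 154, 153, 148, 147, 148, 151]
248 [115, 117, 119, 122, 124, 121, 119, 108, 66, 41, 54, 82, 124, 146, 155, 151, 148, 146, 149, 151]
256 [120, 117, 118, 201, 187, 34, 34, 33, 35, 33, 34, 34, 34, 35, 64, 198, 148, 146, 148, 151]
264 [227, 227, 226, 37, 33, 34, 34, 35, 34, 34, 33, 34, 34, 34, 34, 35, 138, 226, 226, 227]
272 [226, 226, 35, 35, 35, 34, 33, 33, 33, 32, 33, 32, 33, 33, 35, 34, 34, 70, 226, 224]
280 [227, 57, 35, 35, 33, 35, 38, 43, 45, 44, 51, 51, 48, 37, 34, 34, 35, 34, 220, 223]
288 [219, 34, 35, 39, 44, 42, 43, 43, 54, 54, 53, 54, 54, 44, 44, 43, 35, 34, 52, 87]
296 [56, 36, 46, 45, 44, 44, 43, 42, 42, 52, 53, 53, 54, 44, 45, 44, 45, 44, 33, 47]
304 [38, 44, 44, 44, 44, 44, 43, 43, 44, 54, 54, 54, 53, 43, 44, 44, 44, 45, 44, 31]
312 [46, 45, 45, 43, 44, 43, 42, 186, 224, 226, 225, 218, 89, 43, 43, 43, 43, 44, 44, 44]
320 [33, 33, 32, 32, 31, 31, 30, 45, 49, 48, 49, 48, 31, 30, 31, 32, 32, 33, 33, 34]
328 [39, 40, 40, 39, 39, 39, 38, 38, 45, 43, 44, 44, 44, 45, 45, 46, 46, 46, 46, 47]
336 [43, 44, 43, 44, 43, 43, 43, 43, 42, 44, 53, 53, 52, 52, 53, 53, 53, 54, 53, 53]
344 [44, 43, 43, 43, 44, 43, 43, 43, 43, 43, 53, 55, 56, 57, 56, 57, 57, 57, 57, 57]
352 [40, 39, 40, 40, 39, 39, 40, 40, 39, 40, 40, 40, 40, 40, 41, 41, 41, 41, 41, 42]
360 [40, 40, 39, 40, 40, 38, 27, 27, 28, 27, 27, 27, 27, 29, 40, 41, 41, 41, 42, 41]
368 [43, 40, 41, 41, 41, 41, 41, 38, 32, 30, 31, 34, 45, 41, 40, 40, 39, 40, 40, 202]
376 [118, 60, 40, 40, 40, 40, 40, 40, 39, 39, 39, 39, 39, 40, 39, 39, 39, 39, 222, 226]
```

```bash
python3 - <<'E'
from h import *
m=cams.camera_model("wrist");im=cv2.imread("pics/w24.png");p=sensors.state()["position"]
V=hsv(im)[...,2]
print(V[272:292,300:334:6].tolist())
for v in(278,280): print(onz(m,(316,v),p[2]+.0044)-p)
print("bore front",V[304:320,316].tolist())
print(proj(m,p+np.array([-.1207,.9927,0])*.025+[0,0,.0044]),proj(m,p+np.array([-.1207,.9927,0])*.012+[0,0,.0044]))
E
```

```text
[[33, 33, 32, 33, 32, 33], [33, 33, 33, 32, 32, 33], [32, 32, 31, 32, 32, 32], [32, 32, 32, 32, 31, 32], [33, 33, 34, 32, 32, 32], [33, 33, 37, 36, 35, 33], [34, 38, 42, 41, 40, 36], [37, 42, 44, 43, 49, 42], [41, 45, 45, 44, 53, 49], [45, 45, 45, 43, 54, 53], [45, 43, 48, 44, 54, 54], [43, 43, 52, 49, 54, 56], [42, 42, 53, 52, 55, 54], [43, 43, 53, 54, 54, 55], [43, 44, 54, 53, 53, 54], [43, 44, 54, 54, 54, 54], [42, 45, 55, 53, 54, 54], [43, 45, 54, 53, 54, 54], [43, 45, 54, 54, 54, 54], [43, 45, 53, 54, 53, 54]]
[-0.00200814  0.02310534  0.0044    ]
[-0.00191915  0.02237498  0.0044    ]
bore front [54, 54, 54, 55, 91, 169, 214, 225, 226, 226, 225, 226, 226, 218, 180, 108]
[313.69494513 273.0191248 ] [313.74118123 307.79024901]
```

carry_out(
  steps=[
    [0.3, 0.1, 0, 0, -1],
    [0.8, 0.35, 0, 0, -1],
    [0.8, 0.35, 0, 0, -1],
    [0.8, 0.35, 0, 0, -1],
    [0.8, 0.35, 0, 0, -1],
    [0.8, 0.35, 0, 0, -1],
    [0.8, 0.35, 0, 0, -1],
    [0.8, 0.35, 0, 0, -1],
    [0.8, 0.35, 0, 0, -1],
    [0.8, 0.35, 0, 0, -1],
    [0.8, 0.35, 0, 0, -1],
    [0.8, 0.35, 0, 0, -1],
    [0.8, 0.35, 0, 0, -1],
    [0.8, 0.35, 0, 0, -1],
    [0.8, 0.35, 0, 0, -1],
    [0.8, 0.35, 0, 0, -1],
    [0.8, 0.35, 0, 0, -1],
    [0.8, 0.35, 0, 0, -1],
    [0.8, 0.35, 0, 0, -1],
    [0.6, 0.25, 0, 0, -1],
  ],
)

```text
time: 63.75
position: [0.614, 0.0692, 0.163]
ee_rot: [-3.136, 0.008, 1.695]
wrist_force: [0.7, -0.1, -5.9]
opening: 0.0495
grasp_force: 45.0
```

carry_out(
  steps=[
    [0, 0, 0, 0, -1],
    [0, 0, 0, 0, -1],
    [0, 0, 0, 0, -1],
    [0, 0, 0, 0, -1],
    [0, 0, 0, 0, -1],
  ],
)

```text
time: 64.17
position: [0.6143, 0.0636, 0.1646]
ee_rot: [-3.138, 0.009, 1.689]
wrist_force: [0.4, 0.2, -5.4]
opening: 0.0491
grasp_force: 45.0
```

```bash
python3 - <<'E'
from h import *
go([.6138,.0695,.138],.121+np.pi/2)
E
```

```text
pos [0.6143 0.0636 0.1646] rpy [-3.138  0.009  1.689] shift [0.21 0.01 0.89] turn -0.02
```

carry_out(
  steps=[
    [0.1, 0, 0.3, -0.02, -1],
    [0.1, 0, 0.3, 0, -1],
    [0, 0, 0.3, 0, -1],
    [0, 0, 0, 0, -1],
    [0, 0, 0, 0, -1],
    [0, 0, 0, 0, -1],
    [0, 0, 0, 0, -1],
  ],
)

```text
time: 64.75
position: [0.6142, 0.0706, 0.138]
ee_rot: [-3.139, 0.009, 1.694]
wrist_force: [-0.0, -0.3, -6.3]
opening: 0.0494
grasp_force: 45.0
```

```bash
python3 - <<'E'
from h import *
go([.6138,.0697,.120],.121+np.pi/2)
E
```

```text
pos [0.6142 0.0706 0.138 ] rpy [-3.139  0.009  1.694] shift [-0.02 -0.02  0.6 ] turn 0.02
```

carry_out(
  steps=[
    [-0.02, -0.02, 0.2, 0, -1],
    [0, 0, 0.2, 0, -1],
    [0, 0, 0.2, 0, -1],
    [0, 0, 0, 0, -1],
    [0, 0, 0, 0, -1],
    [0, 0, 0, 0, -1],
  ],
)

```text
time: 65.25
position: [0.6133, 0.07, 0.1196]
ee_rot: [-3.138, 0.009, 1.694]
wrist_force: [0.4, -1.7, -6.3]
opening: 0.0493
grasp_force: 45.0
```

The collar is threaded with no added load. I'll lower it onto the stack.

carry_out(
  steps=[
    [-0.02, 0, 0.2, 0, -1],
    [0, 0, 0.2, 0, -1],
    [0, 0, 0.2, 0, -1],
    [0, 0, 0.15, 0, -1],
    [0, 0, 0, 0, -1],
    [0, 0, 0, 0, -1],
  ],
)

```text
time: 65.75
position: [0.613, 0.0692, 0.0966]
ee_rot: [-3.137, 0.009, 1.694]
wrist_force: [0.2, -0.0, -6.1]
opening: 0.0496
grasp_force: 45.0
```

carry_out(
  steps=[
    [0, 0, 0.06, 0, -1],
    [0, 0, 0.04, 0, -1],
    [0, 0, 0, 0, -1],
    [0, 0, 0, 0, -1],
  ],
)

```text
time: 66.08
position: [0.6134, 0.0693, 0.0942]
ee_rot: [-3.138, 0.009, 1.694]
wrist_force: [0.9, 0.7, -5.8]
opening: 0.0497
grasp_force: 45.0
```

carry_out(
  steps=[
    [0, 0, 0.03, 0, -1],
    [0, 0, 0.02, 0, -1],
    [0, 0, 0, 0, -1],
    [0, 0, 0, 0, -1],
  ],
)

```text
time: 66.42
position: [0.6136, 0.0692, 0.0936]
ee_rot: [-3.138, 0.008, 1.694]
wrist_force: [-3.2, -0.2, 4.6]
opening: 0.0493
grasp_force: 45.0
```

Seated at the expected height with a contact load. I'll release slowly and retreat.

carry_out(
  steps=[
    [0, 0, -0.03, 0, -1],
    [0, 0, 0, 0, 0.3],
    [0, 0, 0, 0, 0.4],
    [0, 0, 0, 0, 0.6],
    [0, 0, 0, 0, 0.6],
    [0, 0, 0, 0, 0.6],
    [0, 0, -0.3, 0, 0.6],
    [0, 0, -0.6, 0, 0.6],
    [0, 0, -0.9, 0, 0.6],
    [0, 0, -0.9, 0, 0.6],
    [0, 0, -0.9, 0, 0.6],
    [0, 0, -0.9, 0, 0.6],
    [0, 0, -0.9, 0, 0.6],
    [0, 0, 0, 0, 0.6],
    [0, 0, 0, 0, 0.6],
    [0, 0, 0, 0, 0.6],
    [0, 0, 0, 0, 0.6],
  ],
)

```text
time: 67.83
position: [0.6131, 0.0708, 0.2545]
ee_rot: [-3.136, 0.009, 1.694]
wrist_force: [0.4, -0.1, -0.3]
opening: 0.0695
grasp_force: 0.0
```

```bash
python3 st.py; python3 lifts.py w25; python3 - <<'E'
from h import *
m=cams.camera_model("wrist");im=cv2.imread("pics/w25.png");V=hsv(im)
circ(m,im,[.614,.069,.098],.025,1.8,20,.1)
p=np.array([.6138,.069,.046]);b=(V[...,0]<17)&(V[...,1]>130)&(V[...,2]<170)
k=blobs(b,800)[0]
P=np.array([onz(m,q[0],.058)[:2] for q in k])*1000
print(np.round(cv2.minAreaRect(P.astype(np.float32))[0],1),cv2.minAreaRect(P.astype(np.float32))[1:],cv2.boundingRect(k))
q=proj(m,[.614,.069,.098]).astype(int);print(q)
for v in range(q[1]-50,q[1]+50,6): print(v,V[v,q[0]-54:q[0]+55:9,2].tolist())
t,it=snap("top","t5");a=cv2.imread("pics/top0.png")
d=cv2.absdiff(it,a).max(2)>60
for c in blobs(cv2.morphologyEx(d.astype(np.uint8),cv2.MORPH_OPEN,np.ones((3,3))),25): print("changed",cv2.boundingRect(c))
E
```

```text
[-0.96  0.38  1.02  1.55 -0.31  1.4   0.21] [-0.004 -0.01  -1.   ] [0.613 0.071 0.255] 0.6171582307507133 1.6938485814231696
img (52, 70, 81, 58) area 1799.0 rect mm [402.2 147.5] [85.3 20.2] 40.2
  poly [[438.0, 171.0], [434.0, 173.0], [433.0, 168.0], [413.0, 169.0], [368.0, 130.0], [368.0, 122.0], [384.0, 120.0], [435.0, 162.0]]
circ [315.6 232.1] 35.2 exp r 33.5 [0.6127 0.0706 0.098 ]
[427.  146.9] ((75.07213592529297, 17.751604080200195), 40.228694915771484) (51, 63, 83, 66)
[317 234]
184 [102, 102, 102, 102, 102, 103, 103, 104, 133, 134, 135, 134, 134]
190 [100, 100, 100, 97, 98, 97, 97, 103, 126, 126, 130, 132, 132]
196 [105, 105, 99, 44, 44, 40, 34, 42, 48, 51, 95, 133, 133]
202 [108, 109, 103, 65, 37, 30, 32, 29, 38, 82, 92, 138, 139]
208 [98, 89, 93, 64, 34, 48, 48, 49, 35, 81, 94, 135, 135]
214 [87, 87, 84, 38, 49, 47, 47, 49, 49, 46, 93, 125, 132]
220 [89, 89, 85, 50, 50, 49, 53, 48, 49, 59, 85, 118, 118]
226 [88, 88, 86, 44, 44, 60, 88, 67, 43, 52, 89, 116, 116]
232 [91, 174, 162, 45, 44, 88, 89, 75, 43, 55, 120, 117, 117]
238 [180, 218, 207, 46, 46, 81, 89, 52, 44, 54, 1
[... 265 characters left out ...]
, 167]
268 [216, 215, 216, 216, 216, 216, 212, 216, 216, 216, 216, 217, 216]
274 [216, 216, 216, 216, 216, 216, 215, 216, 216, 216, 216, 216, 216]
280 [216, 216, 216, 216, 216, 216, 215, 217, 216, 216, 216, 217, 216]
changed (195, 235, 100, 245)
changed (356, 324, 228, 122)
changed (236, 122, 75, 107)
changed (577, 360, 51, 51)
changed (592, 449, 48, 31)
changed (419, 199, 28, 29)
changed (420, 250, 27, 28)
changed (471, 244, 23, 19)
changed (267, 188, 11, 47)
changed (333, 465, 20, 15)
changed (309, 461, 17, 13)
changed (352, 455, 12, 18)
changed (237, 199, 11, 23)
changed (225, 193, 10, 7)
changed (203, 226, 9, 7)
changed (620, 352, 7, 9)
changed (634, 402, 6, 9)
changed (232, 227, 13, 11)
```

```bash
python3 - <<'E'
from h import *
m=cams.camera_model("wrist");H=hsv(cv2.imread("pics/w25.png"));b=(H[...,0]<17)&(H[...,1]>110)
pts=[]
for u in range(286,348,6):
    v=np.where(b[180:225,u])[0]+180
    if len(v)>2: pts.append(onz(m,(u,v[0]),.058)[:2]); print(u,v[0],end="; ")
pts=np.array(pts);print(np.degrees(np.polyfit(pts[:,0],pts[:,1],1)[0]),pts.mean(0))
print([ (v,*(np.where(b[v,270:365])[0][[0,-1]]+270)) for v in range(194,262,8) if b[v,270:365].any()])
E
```

```text
286 193; 292 193; 298 193; 304 193; 310 193; 316 193; 322 193; 328 193; 334 193; 340 193; 346 193; 7.135217676134496 [0.60997158 0.09374517]
[(194, np.int64(283), np.int64(350)), (202, np.int64(283), np.int64(353)), (210, np.int64(283), np.int64(352)), (218, np.int64(284), np.int64(352)), (226, np.int64(284), np.int64(352)), (234, np.int64(350), np.int64(351)), (242, np.int64(284), np.int64(351)), (250, np.int64(284), np.int64(351)), (258, np.int64(287), np.int64(349))]
```

The straight edges lie at 7.1°, parallel to the gauge, and the stack is aligned. I'm handing the job in.

```bash
python3 -c "
from station import ticket
print(ticket.finish_job())"
```

```text
the job is handed in; nothing more can be done
None
```

I handed the job in at about 68 s: the gauge is at the long line, the pin fully home in the plate, both loose leather lifts threaded flat on it with straight edges parallel to the gauge, and the collar on top.

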